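# Set the bar rest one hole longer and load the bar

## Task

The bar rest is set too short for the round steel bar. Pinch both snap buttons in together and ease the outer tube out to the next hole, the one in the sheet-steel index clip, until both buttons spring fully out through it; the buttons are small, so stop pulling as soon as they have caught. Then lay the bar gently in the two vees between the end stops and let go, leaving the other things where they are.

Things in the scene. Friction and masses are not known exactly. Their poses are not given: they have to be found in the camera images.
- bar_rest: Bench fixture for round bars, fixed to the bench: foot with clamp block, dark square inner tube, over it an aluminium square outer tube, 30 mm wide and high, axis level, 46 mm above the bench. Origin on the bench top under the snap buttons; x across the tube, y along it towards the foot, z up. A vee with end stop stands over the foot and one over the tube's free end, tops at 113 mm.
- snap_mid (a point): Point on the tube axis half-way between the two snap buttons, 46 mm above the bench; it does not move. At the start the vees stand 74 mm or more from it along the tube.
- outer_tube: Outer tube with vee, stop and glide foot; slides on the inner tube, frame on bar_rest's at the start; drawn out it goes to -y. Drilled hole (10.5 mm) round each button. On the +y side a clip of 1.5 mm sheet, 58 mm long, sits over a slot; its holes lie 46 to 66 mm from the drilled ones, as it was set: not measured. Clip edge 16 mm or more from snap_mid. Drag about 9 N; in the slot it eases a little.
- snap_front: Snap button on the robot's side: domed steel stud, 9 mm across, on the inner tube, sprung outwards (about 2.5 N when flush), 6 mm proud of the outer tube. Origin on the tube axis while out; pressing moves it along +x of bar_rest. Once it is flush, the hole's edge pushes the dome the rest of the way in as the tube is drawn. Caught in the clip's hole it is fully out again and stops the tube.
- snap_back: The same button on the far side; pressing moves it along -x of bar_rest. Over the tips of both it is 42 mm when out. Either button may be loaded sideways by the tube with up to 8 N.
- fixed_stop (a point): Point on the inner face of the stop over the foot, at the height where the bar's axis lies when it rests in the vees (101 mm above the bench). The stop is a plate 40 mm wide; its 90 degree vee, 26 mm long, stands right before it.
- sliding_stop (a point): The same point on the outer tube's stop; it moves with the tube. The stop faces are 235 mm apart at the start, 281 to 301 mm with the buttons in the clip's holes.
- bar_center (a point): Centre of the loose round steel bar, 18 mm in diameter, 270 mm long, 0.4 to 0.7 kg, lying on the bench nearer the robot; x along the bar.
- bar: The same bar; origin on its surface at mid-length, x along it.
- caliper: Vernier caliper, 163 mm long, 11 mm thick, lying on the bench; a bystander.
- sample_jar: White screw-cap tube, 36 mm across, 69 mm tall; a bystander, origin under its middle.
- marker: Felt marker, 130 mm long, 16 mm thick, lying on the bench; a bystander.
- swab_pot: Pot of cotton swabs, 58 mm across, 84 mm tall; a bystander.

How it is judged:
On the way, in this order (a step that is already met when the one before it is completed fails the run):
1. both snap buttons are pinched in flush with the outer tube (x of snap_front in the frame of bar_rest above 0.0048 m and x of snap_back in the frame of bar_rest below -0.0048 m), for 0.1 s.
2. the outer tube is drawn out to the clip and both buttons have sprung fully out through it (y of outer_tube in the frame of bar_rest below -0.044 m and x of snap_front in the frame of bar_rest below 0.001 m and x of snap_back in the frame of bar_rest above -0.001 m), for 0.2 s.
At the end, for the whole second after the job is handed in: The outer tube stands drawn out (44 mm or more) with both buttons out through the clip's holes to within 1 mm; the bar lies still in both vees, wholly between the stops, its centre within 3 mm of the rest's middle plane and of its resting height, parallel to the rest within 2 degrees (all of step 2 and x of bar_center in the frame of bar_rest between -0.003 and 0.003 m and y of bar_center in the frame of fixed_stop below -0.134 m and y of bar_center in the frame of sliding_stop above 0.134 m and z of bar_center in the frame of bar_rest between 0.0975 and 0.1035 m and angle between the x axis of bar_center and the y axis of bar_rest, either way round below 0.035 rad and linear speed of bar below 0.02 m/s); the robot touches nothing.
It fails at once if the outer tube bears on a snap button with over 8 N (contact force between any of snap_front, snap_back and outer_tube above 8 N).
It fails at once if the bar falls into the vees (faster than 0.3 m/s there) or is pressed on the rest with over 60 N ((x of bar_center in the frame of bar_rest between -0.02 and 0.02 m and z of bar_center in the frame of bar_rest between 0.09 and 0.112 m and linear speed of bar above 0.3 m/s) or contact force between bar and bar_rest above 60 N or contact force between bar and outer_tube above 60 N).
It fails at once if a bystander (caliper, sample jar, marker, swab pot) is moved by over 20 mm (distance of any of caliper, sample_jar, marker, swab_pot from where it was at the start of the episode above 0.02 m).
It also fails if it takes over 67 s, if anything falls off the work surface, if the arm or the gripper's body presses on something with over 40 N, if the wrist force passes 120 N, or if a joint passes its speed limit or range.

## Robot

A 7-joint arm with a two-finger parallel gripper is mounted at the origin on a cart in front of the work surface, level with it; the furniture and walls round the work are solid. World frame = base frame: x ahead of the robot, y to its left, z up, the work surface at z = 0. Lengths are in m, angles in rad, forces in N, time in s.
With the tool pointing down it reaches from about 0.4 to 0.85 m from the base axis. Payload 10.4 kg.
Tool frame: the origin (TCP) lies midway between the tips of the shut fingers; the grasp point (between the pads) lies 19 mm behind it; y points along the fingers, x is the direction in which the jaws open and shut, and the axes are right-handed (so a half turn about y gives the same grasp; the last joint's range is limited). The gripper opens to 87 mm and grips with 3 to 60 N. Pads are 19 mm wide; open, the fingers measure 117 mm over their backs; the gripper's body (75 mm by 190 mm) begins 51 mm behind the grasp point.
Start: joints at [-1.3, 0.332, -0.065, 1.46, 0.022, 1.35, -0.088], TCP at [0.181, 0.598, 0.223] pointing down, gripper open.
Joint ranges: [-2.6, 2.6], [-0.5, 2.12], [-1.47, 1.34], [0.16, 2.42], [-1.27, 4.41], [0.06, 2.06], [-2.6, 2.6]. Speed limits (rad/s): [2.22, 2.22, 2.79, 2.79, 3.14, 3.14, 3.14].

## Interface

Orientations are given as a unit quaternion [x, y, z, w].
In Python, from bench import r gives the robot as it stands. The module is installed in compiled form; this text tells all that it offers.
- The arm moves only by the tool arm_command, never from a script. Its argument "deltas" is one flat list of numbers, 6 for each row, row after row: the shift along the tool's x, y, z in m, then the turn, a rotation vector about the tool's x, y, z in degrees. In form: [tx, ty, tz, ax, ay, az, tx, ty, tz, ax, ay, az, ...]. A call has 1 to 8 rows; each row is the pose to reach, as a shift and turn from the pose commanded when the call began, along the tool's axes at that moment; what a row does not reach only later rows make up. A row lasts 1/8 s, in which the tool goes at most 62.5 mm and 10.7 degrees, less where a joint would pass 70% of its speed; a pose out of reach is approached as far as the arm can. A call with a gripper value outside its range is refused whole. "hand" is the opening, from 0 (shut) to 1 (fully open), set as the call begins (left out, the last holds). The fingers move at their own pace and stop on an object; "grip_force" is the grip in N (left out, the last holds). Time passes only in rows, so rows that repeat a pose let the fingers close. It gives the time, the measured TCP pose, the force and the opening at its end, in the units of the state.
- r.read_state(): the state, without advancing time (a new reading comes with each control period).
- r.camera(name): name is "scene" or "side" or "wrist"; returns a dict with "image" (384x512x3 uint8, red, green, blue), "intrinsics" (3x3 intrinsics, pixels), "world_from_camera" (4x4, takes a point from camera to world coordinates); the wrist camera has in their place "hand_eye" (4x4, takes a point from camera to tool coordinates, whose origin is the TCP and whose axes are the tool frame's). Camera axes: x right, y down, z forward; pixel columns grow to the right and rows downward; lengths in m; the calibration is good to about 2 mm. The wrist camera is an equidistant fisheye: a pixel r from the principal point sees the ray r / f radians off the axis. A picture is of the moment at which its call begins: read the wrist's pose just before it. There is no depth.
- r.close_job(): hands the job in, once; it reports no verdict.
Trained networks look in a picture, given as the dict that the camera call returned (one of the last four; its "shot" number tells which), for a name from the list of things; names that differ only in an ending like _2 or _b are one class to them, and where a whole thing is asked for, a point or a joint stands for the part that bears it (a point fixed in the world has none). Each returns a list of dicts, best first, with "conf" (0 to 1); they miss things now and then, are a little off and sometimes report something else, mostly with a low value. They report only what shows in the picture. A call takes as long as a camera call.
- r.boxes_of(picture, query): "centre" ([row, column] in pixels, amid what is visible of it).
- r.regions_of(picture, query): "region" (384x512 bool, what is visible of it) and "centre" ([row, column] in pixels, amid what is visible of it).
The state is a dict: "time": time; "joint_positions": joint angles; "joint_vel": joint speeds; "joint_torque": joint torques, N m; "ee_pos": TCP position; "eef_rot": TCP orientation; "ft_force": force on the tool from outside, world axes, zero at the start; "torque": the same for the moment, N m; "width": finger opening in m.
Only numpy, scipy, OpenCV 4.12 (cv2) and the standard library are available. Lean on these libraries where they do the work, as an engineer would, in place of code of your own. Each camera call takes 0.05 s, during which the arm holds its last target.

## Working session

There is one attempt and no reset: what is moved stays moved. The work goes in short steps, Python scripts to look and compute and a tool call to move; the robot and the scene stay as the last step left them, time stands still between calls to the robot, and variables do not carry over. Pictures are saved under pics/ and viewed, and the job is handed in when it is done.

Besides the shell and the picture viewer there is one more tool, called after "Call:" as name(argument=value, ...) on one line, values as JSON. arm_command: Moves the arm, as the interface text tells. Its arguments: {"type":"object","properties":{"deltas":{"type":"array","items":{"type":"number"}},"hand":{"type":"number"},"grip_force":{"type":"number"}},"required":["deltas"]}

```bash
mkdir -p pics
cat > h.py <<'E'
import numpy as np, cv2
from scipy.spatial.transform import Rotation as R
from bench import r
def save(name,im): cv2.imwrite('pics/'+name+'.png',cv2.cvtColor(im,cv2.COLOR_RGB2BGR))
def tool():
    s=r.read_state(); T=np.eye(4); T[:3,:3]=R.from_quat(s['eef_rot']).as_matrix(); T[:3,3]=s['ee_pos']; return T
def ray(p,rc,T=None):
    K=p['intrinsics']; 
    if 'hand_eye' in p:
        x=(rc[1]-K[0,2])/K[0,0]; y=(rc[0]-K[1,2])/K[1,1]; th=np.hypot(x,y)
        d=np.array([x/max(th,1e-9)*np.sin(th),y/max(th,1e-9)*np.sin(th),np.cos(th)]); M=T@p['hand_eye']
    else:
        d=np.array([(rc[1]-K[0,2])/K[0,0],(rc[0]-K[1,2])/K[1,1],1.]); M=p['world_from_camera']
    d=M[:3,:3]@d; return M[:3,3],d/np.linalg.norm(d)
def onz(p,rc,z,T=None):
    o,d=ray(p,rc,T); return o+d*(z-o[2])/d[2]
def tri(L):
    A=np.zeros((3,3));b=np.zeros(3)
    for o,d in L:
        P=np.eye(3)-np.outer(d,d);A+=P;b+=P@o
    x=np.linalg.solve(A,b); return x,[np.linalg.norm((np.eye(3)-np.outer(d,d))@(x-o)) for o,d in L]
def proj(p,X,T=None):
    M=p['world_from_camera'] if 'hand_eye' not in p else T@p['hand_eye']
    c=np.linalg.inv(M)@np.append(X,1); K=p['intrinsics']
    if 'hand_eye' in p:
        rr=np.hypot(c[0],c[1]);th=np.arctan2(rr,c[2]);u=c[0]/rr*th;v=c[1]/rr*th
    else: u,v=c[0]/c[2],c[1]/c[2]
    return np.array([K[1,1]*v+K[1,2],K[0,0]*u+K[0,2]])
E
cat > a.py <<'E'
from h import *
np.set_printoptions(precision=4,suppress=True)
print(r.read_state())
T=tool();print(T)
for n in ['scene','side','wrist']:
    p=r.camera(n); save(n+'0',p['image']); print(n,p['intrinsics'], p.get('world_from_camera',p.get('hand_eye')))
    for q in ['bar_rest','outer_tube','snap_front','snap_back','fixed_stop','sliding_stop','bar','caliper','sample_jar','marker','swab_pot']:
        print(q,[(np.round(x['centre'],1),round(x['conf'],2)) for x in r.boxes_of(p,q)[:3]])
E
python3 a.py
```

```text
{'time': 0.0, 'joint_positions': array([-1.2996,  0.3329, -0.0647,  1.461 ,  0.0216,  1.3499, -0.0885]), 'joint_vel': array([-0.0004,  0.0007, -0.002 ,  0.0004, -0.001 ,  0.0002, -0.0022]), 'joint_torque': array([ -0.0003, -62.3253,   0.0245, -38.9905,  -0.0613,   0.0398,
         0.0002]), 'ee_pos': array([0.1809, 0.5978, 0.2217]), 'eef_rot': array([ 0.5681,  0.4211, -0.4219, -0.5674]), 'ft_force': array([-0.3518,  0.7106,  0.8773]), 'torque': array([ 0.0016, -0.0133, -0.029 ]), 'width': 0.08704384901214876}
[[ 0.2895 -0.0003 -0.9572  0.1809]
 [ 0.9572 -0.0014  0.2895  0.5978]
 [-0.0015 -1.     -0.0001  0.2217]
 [ 0.      0.      0.      1.    ]]
scene [[382.3337   0.     249.7586]
 [  0.     382.3337 197.6   ]
 [  0.       0.       1.    ]] [[ 0.8311 -0.3629  0.4215  0.1744]
 [-0.5561 -0.5484  0.6245 -0.589 ]
 [ 0.0045 -0.7534 -0.6576  0.7559]
 [ 0.      0.      0.      1.    ]]
bar_rest [(array([205.8, 254.9]), 0.77)]
outer_tube [(array([222.5, 277.8]), 0.81), (array([223.5, 334. ]), 0.36)]
snap_front [(array([244.3, 201.7]), 0.39), (array([222. , 274.9]), 0.22)]
snap_back []
fixe
[... 685 characters left out ...]
]), 0.79)]
snap_front [(array([212.4, 249.5]), 0.49)]
snap_back []
fixed_stop [(array([216. , 249.5]), 0.73)]
sliding_stop [(array([171.9, 242.6]), 0.58)]
bar [(array([198.5, 312.9]), 0.58)]
caliper [(array([135.7, 279. ]), 0.64), (array([216. , 249.2]), 0.52)]
sample_jar []
marker []
swab_pot [(array([164.8, 194.2]), 0.6)]
wrist [[297.3186   0.     255.7953]
 [  0.     297.3186 194.7758]
 [  0.       0.       1.    ]] [[ 1.     -0.0005 -0.0006 -0.0005]
 [ 0.0004 -0.299   0.9542 -0.1614]
 [-0.0006 -0.9542 -0.299   0.082 ]
 [ 0.      0.      0.      1.    ]]
bar_rest []
outer_tube []
snap_front []
snap_back []
fixed_stop []
sliding_stop []
bar []
caliper []
sample_jar []
marker []
swab_pot []
```

View pics/scene0.png

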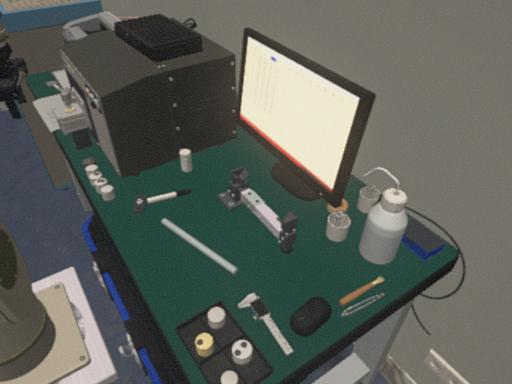

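View pics/side0.png

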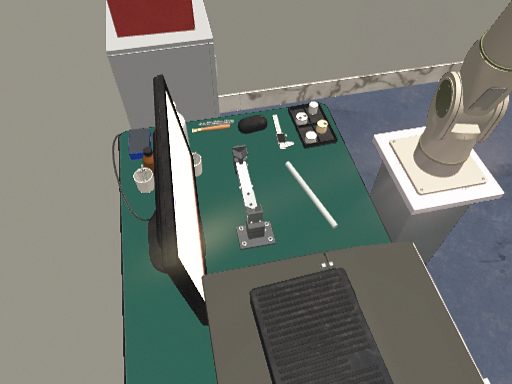

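View pics/wrist0.png

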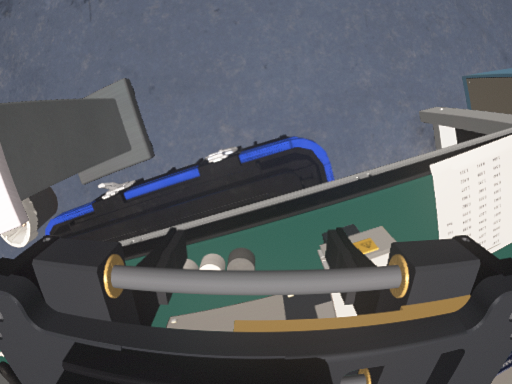

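The scene view shows the foot near (235,190), the free end near (288,235), and the bar running from (163,221) to (235,270). The monitor stands behind the rest. I'll zoom in.

Run:
```python
import cv2
a=cv2.imread('pics/scene0.png')[155:285,150:350]; cv2.imwrite('pics/sc_c.png',cv2.resize(a,None,fx=4,fy=4,interpolation=cv2.INTER_CUBIC))
a=cv2.imread('pics/side0.png')[135:255,190:350]; cv2.imwrite('pics/si_c.png',cv2.resize(a,None,fx=5,fy=5,interpolation=cv2.INTER_CUBIC))
```

```text
(no output)
```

View pics/sc_c.png

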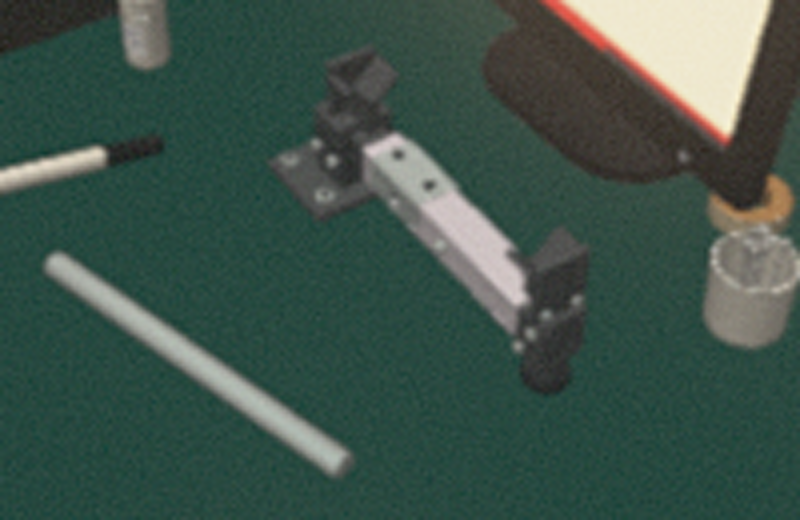

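View pics/si_c.png

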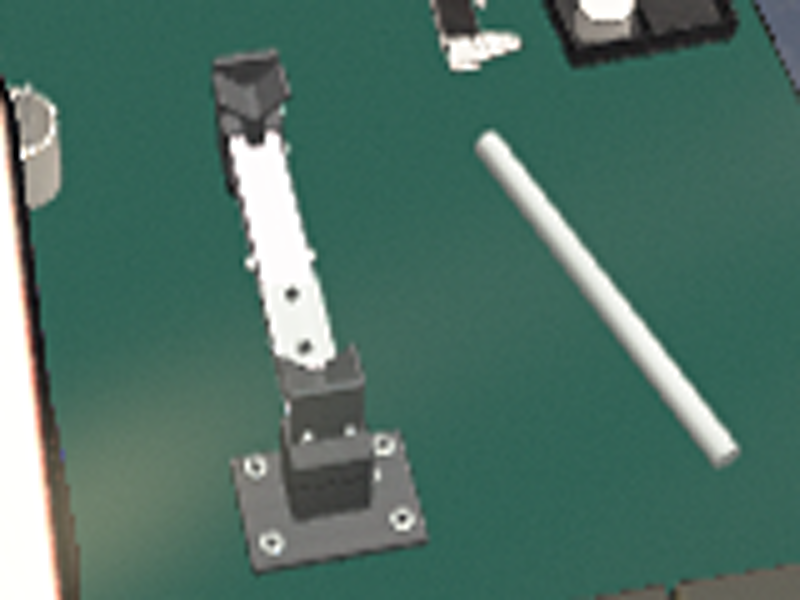

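```bash
cat > b.py <<'E'
from h import *
np.set_printoptions(precision=4,suppress=True)
ps=r.camera('scene'); pd=r.camera('side')
S=lambda x,y:(155+y/4-.375,150+x/4-.375); D=lambda x,y:(135+y/5-.4,190+x/5-.4)
def t(n,s,d):
    x,e=tri([ray(ps,s),ray(pd,d)]); print(n,x,np.array(e)*1000)
t('front btn',S(438,245),D(312,255))
t('clip scr1',S(430,185),D(291,293)); t('clip scr2',S(398,154),D(305,346))
t('bar near',S(337,463),D(487,141)); t('bar far',S(58,264),D(724,453))
for n,c in [('barA',S(337,463)),('barB',S(58,264))]: print(n,onz(ps,c,.009))
for n,c in [('barA',D(487,141)),('barB',D(724,453))]: print(n,onz(pd,c,.009))
print('back',onz(pd,D(250,263),.046),'front',onz(pd,D(312,255),.046),'frontS',onz(ps,S(438,245),.046),'clipholeS',onz(ps,S(393,203),.046))
print('foot bolts'); 
for c in [(256,466),(385,444),(402,518),(272,542)]: print(onz(pd,D(*c),.008))
print('tube top corners side', [onz(pd,D(*c),.061) for c in [(230,140),(275,135),(337,365)]])
print('tops vee', [onz(pd,D(*c),.113) for c in [(214,62),(278,52)]])
print('tops vee sc', [onz(ps,S(*c),.113) for c in [(560,230),(365,47)]])
for q in ['marker','sample_jar','swab_pot','caliper']:
    for p in(ps,):
        print(q,[(onz(p,x['centre'],.02),round(x['conf'],2)) for x in r.boxes_of(p,q)[:1]])
E
python3 b.py
```

```text
front btn [0.6078 0.0094 0.0465] [0.8849 0.8849]
clip scr1 [0.6274 0.0467 0.0631] [0.2665 0.2665]
clip scr2 [0.6271 0.0852 0.0637] [0.0393 0.0393]
bar near [ 0.4716 -0.0837  0.01  ] [1.2547 1.2547]
bar far [0.4007 0.1706 0.0092] [0.1779 0.1779]
barA [ 0.4708 -0.0825  0.009 ]
barB [0.4009 0.1708 0.009 ]
barA [ 0.4724 -0.0851  0.009 ]
barB [0.4005 0.1705 0.009 ]
back [0.6439 0.0078 0.046 ] front [0.607  0.0096 0.046 ] frontS [0.609  0.0096 0.046 ] clipholeS [0.607 0.061 0.046]
foot bolts
[0.6637 0.1227 0.008 ]
[0.5884 0.1236 0.008 ]
[0.5903 0.1733 0.008 ]
[0.6646 0.1732 0.008 ]
tube top corners side [array([ 0.6397, -0.0757,  0.061 ]), array([ 0.6122, -0.0739,  0.061 ]), array([0.6119, 0.0997, 0.061 ])]
tops vee [array([ 0.6444, -0.0929,  0.113 ]), array([ 0.6058, -0.0929,  0.113 ])]
tops vee sc [array([ 0.6379, -0.0774,  0.113 ]), array([0.6401, 0.1468, 0.113 ])]
marker [(array([0.4545, 0.248 , 0.02  ]), 0.57)]
sample_jar [(array([0.5819, 0.3838, 0.02  ]), 0.75)]
swab_pot [(array([ 0.7744, -0.1126,  0.02  ]), 0.72)]
caliper [(array([ 0.4626, -0.227 ,  0.02  ]), 0.65)]
```

The clip screws, foot bolts and buttons all fit together: the rest axis is at x≈0.626 along world +y, with snap_mid at y≈0.009. Next I'll check the monitor clearance.

Run:
```python
import cv2
a=cv2.imread('pics/scene0.png')[20:240,225:385]; cv2.imwrite('pics/sc_m.png',cv2.resize(a,None,fx=2.7,fy=2.7,interpolation=cv2.INTER_CUBIC))
a=cv2.imread('pics/side0.png')[70:345,110:260]; cv2.imwrite('pics/si_m.png',cv2.resize(a,None,fx=2,fy=2,interpolation=cv2.INTER_CUBIC))
```

```text
(no output)
```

View pics/sc_m.png

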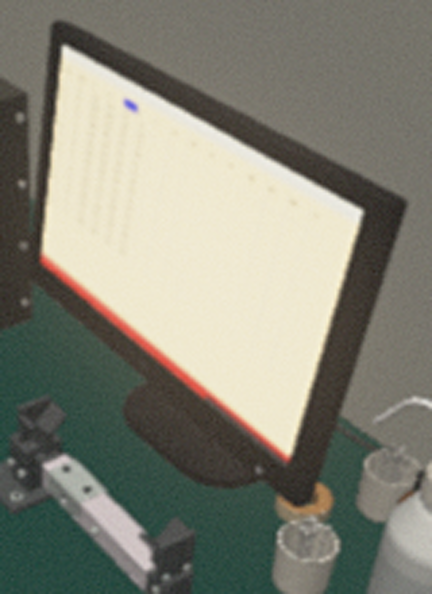

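View pics/si_m.png

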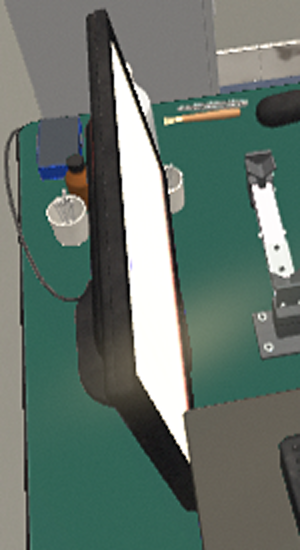

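Run:
```python
from h import *
ps=r.camera('scene'); pd=r.camera('side')
S=lambda x,y:(20+y/2.7,225+x/2.7); D=lambda x,y:(70+y/2,110+x/2)
for n,s,d in [('TR',(362,213),(112,45)),('BR',(290,460),(165,178)),('TL',(64,45),(135,380)),('BL',(42,258),(188,462)),('outerTR',(405,205),(105,12))]:
    x,e=tri([ray(ps,S(*s)),ray(pd,D(*d))]); print(n,x.round(3),np.round(np.array(e)*1000,1))
```

```text
TR [ 0.804 -0.075  0.363] [6. 6.]
BR [ 0.772 -0.075  0.115] [7.7 7.7]
TL [0.821 0.384 0.369] [2.6 2.6]
BL [0.788 0.369 0.127] [5.1 5.1]
outerTR [ 0.807 -0.112  0.385] [6.7 6.7]
```

Run:
```python
from h import *
ps=r.camera('scene'); pd=r.camera('side')
for n,c in [('near bottom',(170,124)),('right bottom',(136,236)),('left bottom',(95,75))]: print(n,onz(ps,c,0).round(3))
for n,s,d in [('near top',(110,96),(249,388)),('right top',(55,236),(265,204)),]:
    x,e=tri([ray(ps,s),ray(pd,d)]); print(n,x.round(3),np.round(np.array(e)*1000,1))
T=tool()
def plan(p,yaw):
    # target tool: x=(cos,sin,0), y=-z
    x=np.array([np.cos(yaw),np.sin(yaw),0]);y=np.array([0,0,-1.]);G=np.c_[x,y,np.cross(x,y)]
    return T[:3,:3].T@(np.array(p)-T[:3,3]), np.degrees(R.from_matrix(T[:3,:3].T@G).as_rotvec())
for p,yaw in [((.35,.45,.26),52),((.46,.2,.26),20),((.55,.05,.26),0),((.6265,.009,.2),0)]: print(*[a.round(4) for a in plan(p,np.radians(yaw))])
```

```text
near bottom [0.392 0.47  0.   ]
right bottom [0.809 0.444 0.   ]
left bottom [0.404 1.106 0.   ]
near top [0.371 0.392 0.254] [26.3 26.3]
right top [0.776 0.381 0.325] [0.3 0.3]
[-0.0929 -0.0374 -0.2047] [-5.00000e-04  2.11644e+01  4.70000e-03]
[-0.3004 -0.0375 -0.3824] [-1.90000e-03  5.31644e+01  4.50000e-03]
[-0.4179 -0.0375 -0.512 ] [-2.70000e-03  7.31644e+01  4.30000e-03]
[-0.435   0.0225 -0.5971] [-2.70000e-03  7.31644e+01  4.30000e-03]
```

Call:
arm_command(deltas=[-0.04,-0.01,-0.027,0,3,0,-0.08,-0.02,-0.055,0,7,0,-0.12,-0.03,-0.082,0,10,0,-0.155,-0.04,-0.11,0,13,0,-0.192,-0.04,-0.155,0,20,0,-0.228,-0.04,-0.2,0,28,0,-0.265,-0.04,-0.244,0,35,0,-0.302,-0.04,-0.288,0,42,0], hand=1)

```text
time: 3.3
ee_pos: [0.37, 0.2241, 0.2628]
eef_rot: [-0.681, -0.189, 0.188, 0.682]
ft_force: [0.8, 0.4, 0.2]
width: 0.087
```

```bash
cat >> h.py <<'E'
def plan(p,yawdeg,T=None):
    if T is None: T=tool()
    a=np.radians(yawdeg); x=np.array([np.cos(a),np.sin(a),0]);y=np.array([0,0,-1.]);G=np.c_[x,y,np.cross(x,y)]
    return np.r_[T[:3,:3].T@(np.array(p)-T[:3,3]), np.degrees(R.from_matrix(T[:3,:3].T@G).as_rotvec())].round(4)
E
python3 -c "
from h import *
s=r.read_state();print(s['time'],tool().round(4),s['joint_vel'].round(2))
for p in [(.5,.08,.26),(.6265,.009,.22)]: print(plan(p,0))"
```

```text
3.3 [[ 8.577e-01  6.000e-04 -5.141e-01  3.700e-01]
 [ 5.141e-01  9.000e-04  8.577e-01  2.241e-01]
 [ 1.000e-03 -1.000e+00  5.000e-04  2.628e-01]
 [ 0.000e+00  0.000e+00  0.000e+00  1.000e+00]] [ 0.49 -0.08  0.51  0.05  0.09  0.01  0.  ]
[ 3.74000e-02  2.80000e-03 -1.90400e-01 -4.25000e-02  3.09381e+01
  4.70000e-02]
[ 0.1094  0.0428 -0.3164 -0.0425 30.9381  0.047 ]
```

Call:
arm_command(deltas=[0.012,0.0,-0.06,0,8,0,0.025,0.0,-0.12,0,16,0,0.038,0.003,-0.18,0,24,0,0.062,0.015,-0.225,0,31,0,0.085,0.03,-0.27,0,31,0,0.109,0.043,-0.316,0,31,0,0.109,0.043,-0.316,0,31,0,0.109,0.043,-0.316,0,31,0])

```text
time: 4.3
ee_pos: [0.6258, 0.0121, 0.2195]
eef_rot: [-0.707, -0.001, 0.001, 0.707]
ft_force: [-0.8, -0.2, 0.8]
width: 0.087
```

```bash
cat > c.py <<'E'
import sys
from h import *
np.set_printoptions(precision=4,suppress=True)
n=sys.argv[1]
T=tool(); p=r.camera('wrist'); save(n,p['image']); print(T)
for q in ['snap_front','snap_back','fixed_stop','sliding_stop']:
    print(q,[(np.round(x['centre'],1),round(x['conf'],2),onz(p,x['centre'],.046,T)) for x in r.boxes_of(p,q)[:3]])
for q,X in [('front',(.6055,.009,.046)),('back',(.6475,.009,.046)),('hole',(.6105,.061,.046)),('mid',(.6265,.009,.061))]: print(q,proj(p,X,T))
s=r.read_state();print(s['time'],s['ft_force'])
E
python3 c.py w1
```

```text
[[ 1.     -0.0004 -0.0028  0.6258]
 [ 0.0028  0.0002  1.      0.0121]
 [-0.0004 -1.      0.0002  0.2195]
 [ 0.      0.      0.      1.    ]]
snap_front []
snap_back []
fixed_stop [(array([100.5, 260.6]), 0.74, array([0.6312, 0.0985, 0.046 ]))]
sliding_stop [(array([181.1, 255.3]), 0.69, array([0.6255, 0.0057, 0.046 ]))]
front [178.311  238.1296]
back [178.3911 274.2397]
hole [133.649 242.078]
mid [181.6416 256.2024]
4.55 [ 0.0091  0.3054 -0.3097]
```

View pics/w1.png

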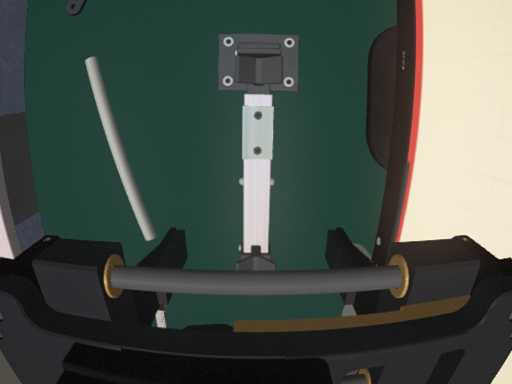

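Run:
```python
import cv2
a=cv2.imread('pics/w1.png')[30:280,190:330]; cv2.imwrite('pics/w1c.png',cv2.resize(a,None,fx=4,fy=4,interpolation=cv2.INTER_CUBIC)[350:950])
```

```text
(no output)
```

View pics/w1c.png

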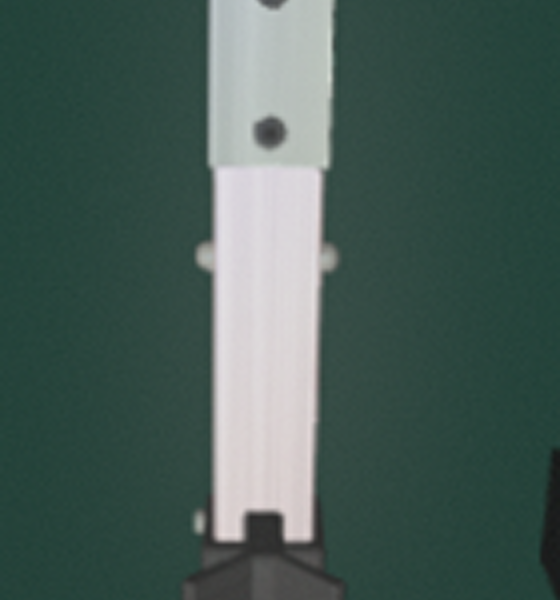

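Run:
```python
from h import *
T=np.array([[1,-.0004,-.0028,.6258],[.0028,.0002,1,.0121],[-.0004,-1,.0002,.2195],[0,0,0,1]])
p=r.camera('wrist')
C=lambda x,y:(30+(350+y)/4-.4,190+x/4-.4)
print(onz(p,C(195,256.5),.046,T),onz(p,C(339,257),.046,T),onz(p,C(269,131),.063,T),onz(p,C(214,166),.0625,T))
print(plan((.6265,.0075,.09),0.15))
```

```text
[0.60572959 0.00550851 0.046     ] [0.64771466 0.00545262 0.046     ] [0.6271257  0.04506718 0.063     ] [0.61220959 0.03534182 0.0625    ]
[ 0.0005  0.1304 -0.0052 -0.0661  0.0744  0.0666]
```

Call:
arm_command(deltas=[0,0.06,-0.003,0,0,0,0.0005,0.11,-0.005,0,0,0,0.0005,0.125,-0.005,0,0,0,0.0005,0.125,-0.005,0,0,0])

```text
time: 5.1
ee_pos: [0.6266, 0.0071, 0.0951]
eef_rot: [-0.707, -0.001, 0.001, 0.707]
ft_force: [0.0, 0.4, -0.3]
width: 0.0871
```

Run:
```python
from h import *
T=tool();p=r.camera('wrist');save('w2',p['image']);d=r.camera('side');save('s2',d['image'])
print(T.round(4))
for n,X in [('tcp',T[:3,3]),('front',(.6055,.007,.046)),('back',(.6475,.007,.046)),('scr',(.627,.046,.063))]: print(n,proj(p,X,T).round(1))
a=p['image'][100:300,170:345]; save('w2c',cv2.resize(a,None,fx=3,fy=3,interpolation=cv2.INTER_CUBIC))
```

```text
[[ 1.000e+00 -1.000e-04 -3.100e-03  6.266e-01]
 [ 3.100e-03  1.000e-04  1.000e+00  7.100e-03]
 [-1.000e-04 -1.000e+00  1.000e-04  9.510e-02]
 [ 0.000e+00  0.000e+00  0.000e+00  1.000e+00]]
tcp [244.  255.3]
front [214.7 227.7]
back [214.8 282.8]
scr [169.4 256.1]
```

View pics/w2c.png

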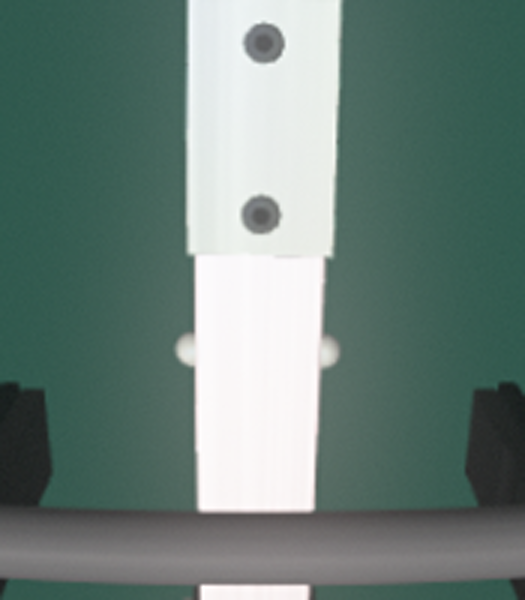

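View pics/s2.png

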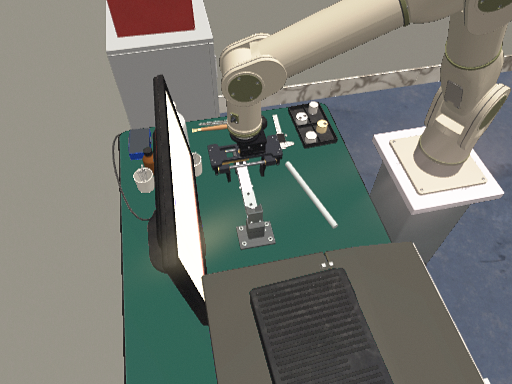

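Buttons are at rows 216 and columns 228–283, symmetric between the fingers. The wrist camera puts y at about 0.0057 and the fixed cameras at about 0.0095. I'll descend with the pad centre slightly to the +y side.

Call:
arm_command(deltas=[0,0.035,0.001,0,0,0,0,0.06,0.001,0,0,0,0,0.068,0.001,0,0,0,0,0.068,0.001,0,0,0,0,0.068,0.001,0,0,0])

```text
time: 5.82
ee_pos: [0.6276, 0.0078, 0.0281]
eef_rot: [-0.707, -0.002, 0.0, 0.707]
ft_force: [0.3, 0.4, -0.4]
width: 0.0873
```

Run:
```python
from h import *
T=tool();p=r.camera('wrist');save('w3',p['image']);
print(T.round(4),r.read_state()['ft_force'])
for n,X in [('tcp',T[:3,3]),('front',(.6055,.007,.046)),('back',(.6475,.007,.046)),('scr',(.627,.046,.063))]: print(n,proj(p,X,T).round(1))
a=p['image'][100:320,140:370]; save('w3c',cv2.resize(a,None,fx=2.7,fy=2.7,interpolation=cv2.INTER_CUBIC))
```

```text
[[ 1.000e+00  2.300e-03 -2.900e-03  6.276e-01]
 [ 2.900e-03  4.000e-04  1.000e+00  7.800e-03]
 [ 2.300e-03 -1.000e+00  4.000e-04  2.810e-02]
 [ 0.000e+00  0.000e+00  0.000e+00  1.000e+00]] [0.38919926 0.1382381  0.74097301]
tcp [244.  255.3]
front [259.4 215.7]
back [259.5 291.2]
scr [203.2 254.3]
```

View pics/w3c.png

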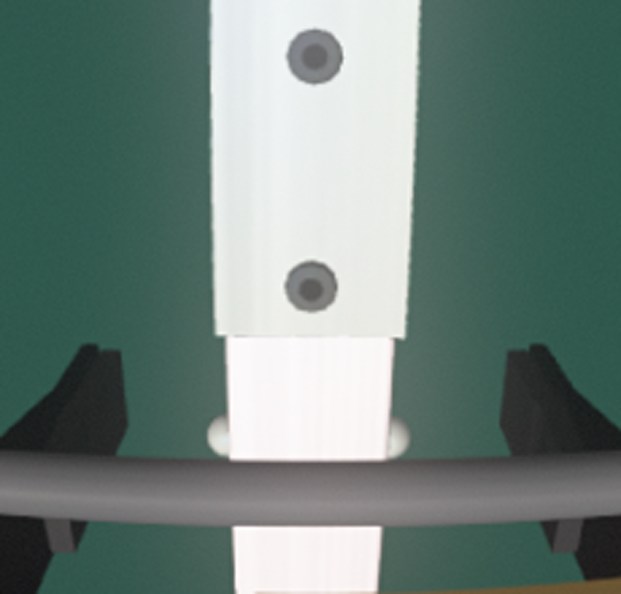

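Call:
arm_command(deltas=[-0.0006,0,0,0,0,0,-0.0006,0,0,0,0,0,-0.0006,0,0,0,0,0,-0.0006,0,0,0,0,0,-0.0006,0,0,0,0,0,-0.0006,0,0,0,0,0], hand=0, grip_force=10)

```text
time: 6.62
ee_pos: [0.626, 0.0079, 0.0265]
eef_rot: [-0.707, -0.001, 0.001, 0.707]
ft_force: [0.1, 0.4, 0.1]
width: 0.035
```

```bash
cat > d.py <<'E'
import sys
from h import *
n=sys.argv[1]
T=tool();p=r.camera('wrist');s=r.read_state()
print(T[:3,3].round(4),s['ft_force'].round(1),s['torque'].round(2),'w',s['width'],s['time'])
a=p['image'][100:320,140:370]; save(n,cv2.resize(a,None,fx=2.7,fy=2.7,interpolation=cv2.INTER_CUBIC))
E
python3 d.py w4
```

```text
[0.626  0.0079 0.0265] [ 7.9 -0.5 -2.9] [-0.11 -2.2   0.  ] w 0.03098542768720699 6.675
```

View pics/w4.png

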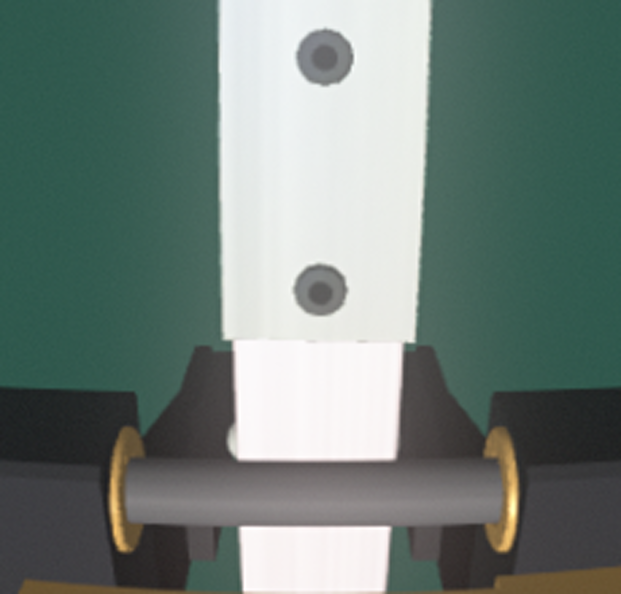

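Call:
arm_command(deltas=[0.0005,0,0,0,0,0,0.001,0,0,0,0,0,0.001,0,0,0,0,0])

```text
time: 7.05
ee_pos: [0.6266, 0.0078, 0.0266]
eef_rot: [-0.707, -0.001, 0.001, 0.707]
ft_force: [-1.9, -0.2, 2.6]
width: 0.0298
```

```bash
python3 d.py w5
```

```text
[0.6266 0.0078 0.0266] [-1.7  1.2  2.7] [-0.02  0.47 -0.09] w 0.030122274131053665 7.1
```

View pics/w5.png

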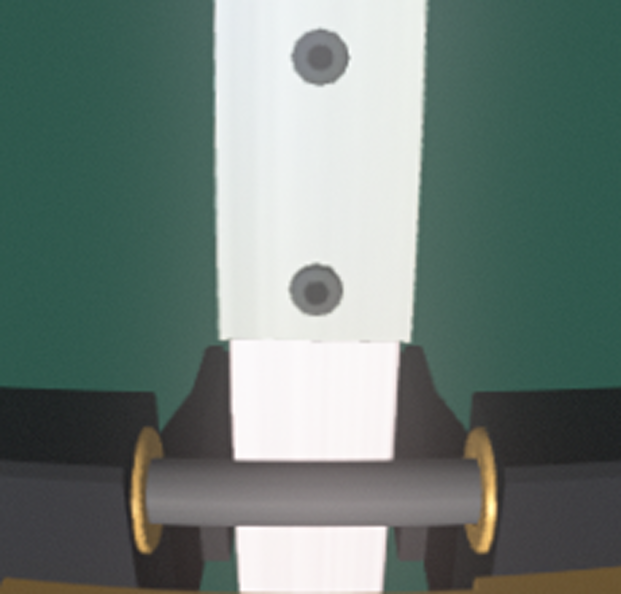

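Call:
arm_command(deltas=[0,0,0,0,0,0,0,0,-0.0007,0,0,0,0,0,-0.0014,0,0,0,0,0,-0.002,0,0,0], grip_force=14)

```text
time: 7.6
ee_pos: [0.6266, 0.0078, 0.0265]
eef_rot: [-0.706, -0.001, 0.002, 0.708]
ft_force: [-4.0, 6.6, 4.7]
width: 0.0302
```

```bash
python3 d.py w6
```

```text
[0.6266 0.0078 0.0265] [-4.7  6.   4.9] [ 1.2   0.86 -0.16] w 0.02993927864207819 7.65
```

View pics/w6.png

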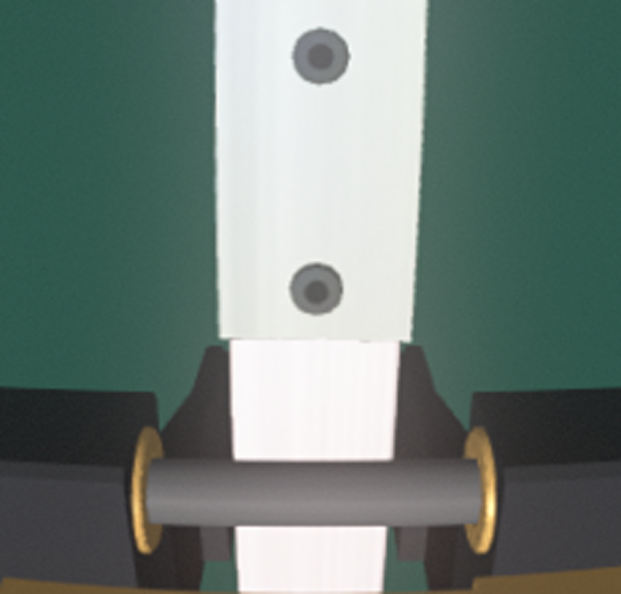

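Call:
arm_command(deltas=[0,0,-0.0005,0,0,0,0,0,-0.001,0,0,0,0,0,-0.0015,0,0,0,0,0,-0.002,0,0,0])

```text
time: 8.15
ee_pos: [0.6267, 0.0077, 0.0265]
eef_rot: [-0.706, -0.002, 0.002, 0.709]
ft_force: [-3.8, 11.8, 5.1]
width: 0.0299
```

```bash
python3 d.py w7
```

```text
[0.6267 0.0077 0.0265] [-3.7 11.1  5.3] [ 2.17  1.1  -0.18] w 0.030041423026069075 8.2
```

View pics/w7.png

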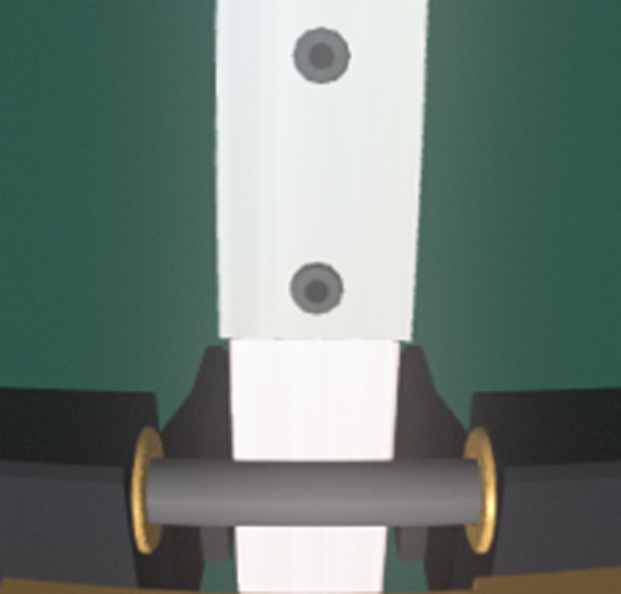

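Call:
arm_command(deltas=[-0.0006,-0.0008,0,0,0,0,-0.001,-0.0015,0,0,0,0,-0.001,-0.0015,-0.0005,0,0,0,-0.001,-0.0015,-0.001,0,0,0])

```text
time: 8.7
ee_pos: [0.6266, 0.0074, 0.0268]
eef_rot: [-0.706, -0.003, 0.002, 0.709]
ft_force: [5.8, 12.1, -11.8]
width: 0.03
```

```bash
python3 d.py w8
```

```text
[0.6266 0.0074 0.0268] [  6.6  12.3 -12.7] [ 2.35 -1.34 -0.17] w 0.030086519078594186 8.75
```

Call:
arm_command(deltas=[0.0006,0.001,0,0,0,0,0.0006,0.001,-0.0005,0,0,0,0.0006,0.001,-0.001,0,0,0,0.0006,0.001,-0.0015,0,0,0])

```text
time: 9.25
ee_pos: [0.6266, 0.006, 0.0267]
eef_rot: [-0.705, -0.002, 0.002, 0.709]
ft_force: [-1.1, 13.2, 0.6]
width: 0.0303
```

```bash
python3 d.py w9
```

```text
[0.6266 0.006  0.0267] [-0.7 12.4  0.5] [ 2.58  0.38 -0.18] w 0.030043866542275647 9.3
```

View pics/w9.png

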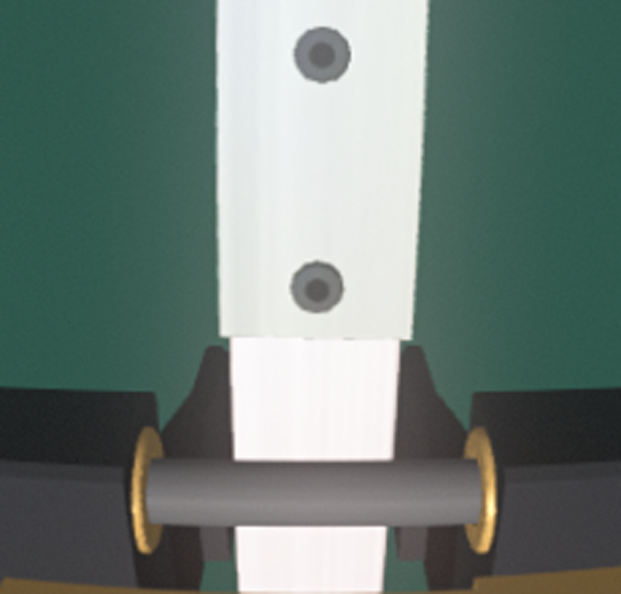

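Call:
arm_command(deltas=[0,0,-0.0007,0,0,0,0,0,-0.0014,0,0,0,0,0,-0.0021,0,0,0,0,0,-0.0028,0,0,0,0,0,-0.0035,0,0,0,0,0,-0.0042,0,0,0,0,0,-0.005,0,0,0,0,0,-0.006,0,0,0])

```text
time: 10.3
ee_pos: [0.6266, -0.0001, 0.0267]
eef_rot: [-0.705, -0.002, 0.002, 0.709]
ft_force: [-1.4, 11.6, 1.6]
width: 0.0298
```

```bash
python3 d.py w10
```

```text
[ 6.266e-01 -1.000e-04  2.670e-02] [-2.1 11.2  0.1] [ 2.38  0.41 -0.27] w 0.030079330200449547 10.35
```

View pics/w10.png

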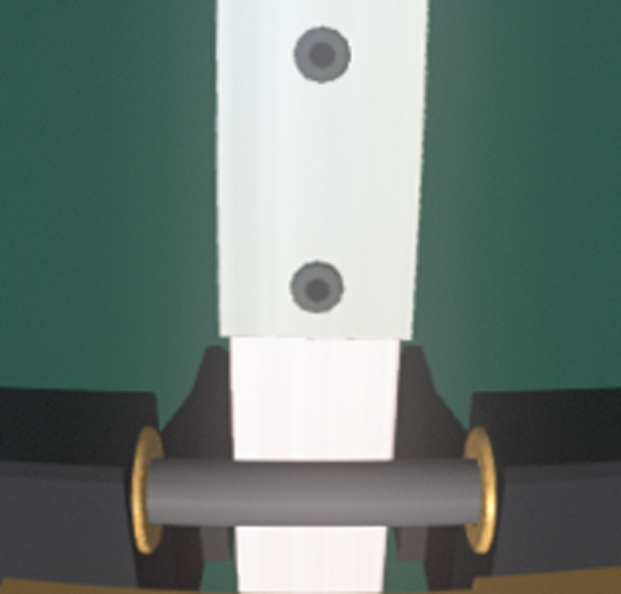

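Call:
arm_command(deltas=[0,0,-0.002,0,0,0,0,0,-0.005,0,0,0,0,0,-0.008,0,0,0,0,0,-0.011,0,0,0,0,0,-0.014,0,0,0,0,0,-0.017,0,0,0,0,0,-0.02,0,0,0,0,0,-0.022,0,0,0])

```text
time: 11.35
ee_pos: [0.6263, -0.0223, 0.0267]
eef_rot: [-0.705, -0.002, 0.003, 0.709]
ft_force: [-3.6, 11.5, 3.8]
width: 0.0297
```

```bash
python3 d.py w11
```

```text
[ 0.6263 -0.0223  0.0267] [-3.4  9.8  1.8] [ 2.27  0.84 -0.13] w 0.02965023686972928 11.4
```

View pics/w11.png

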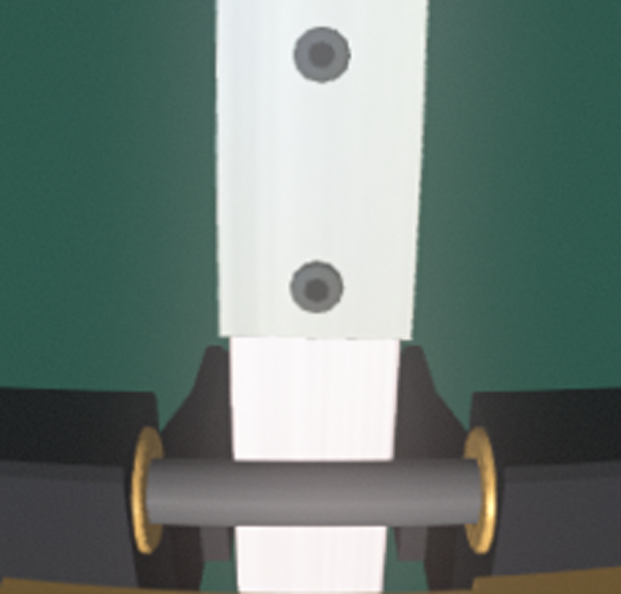

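Call:
arm_command(deltas=[-0.0003,0,-0.0012,0,0,0,-0.0003,0,-0.0025,0,0,0,-0.0003,0,-0.004,0,0,0,-0.0003,0,-0.0055,0,0,0,-0.0003,0,-0.007,0,0,0,-0.0003,0,-0.0085,0,0,0,-0.0003,0,-0.01,0,0,0,-0.0003,0,-0.011,0,0,0])

```text
time: 12.4
ee_pos: [0.6261, -0.0343, 0.0267]
eef_rot: [-0.706, -0.002, 0.002, 0.708]
ft_force: [-3.1, 7.6, 2.5]
width: 0.0301
```

```bash
python3 d.py w12
```

```text
[ 0.6261 -0.0343  0.0267] [-2.2  8.9  2.3] [ 1.89  0.68 -0.11] w 0.03005803083645168 12.45
```

View pics/w12.png

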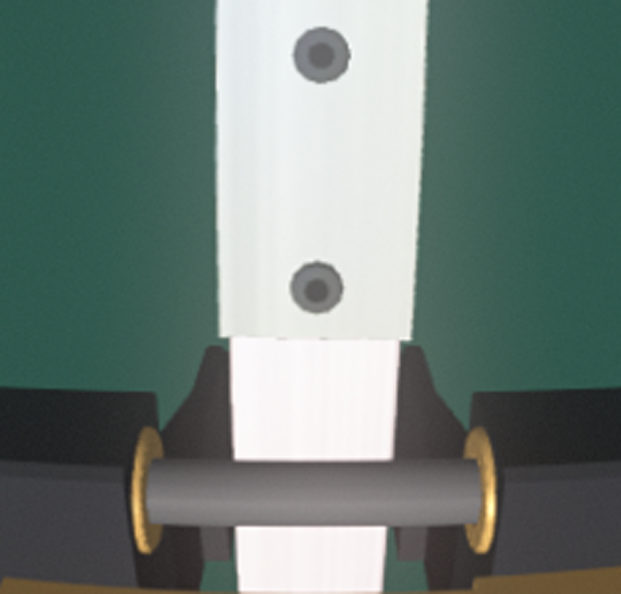

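Call:
arm_command(deltas=[-0.0002,0,-0.0007,0,0,0,-0.0002,0,-0.0014,0,0,0,-0.0002,0,-0.0021,0,0,0,-0.0002,0,-0.0028,0,0,0,-0.0002,0,-0.0035,0,0,0])

```text
time: 13.08
ee_pos: [0.6261, -0.037, 0.0267]
eef_rot: [-0.706, -0.002, 0.002, 0.709]
ft_force: [-3.4, 11.7, 1.7]
width: 0.0299
```

Call:
arm_command(deltas=[0,0,-0.0005,0,0,0,0,0,-0.001,0,0,0,0,0,-0.0015,0,0,0,0,0,-0.002,0,0,0])

```text
time: 13.58
ee_pos: [0.6261, -0.0391, 0.0267]
eef_rot: [-0.706, -0.002, 0.002, 0.709]
ft_force: [-2.7, 11.2, 2.3]
width: 0.0301
```

```bash
python3 d.py w13
```

```text
[ 0.6261 -0.0391  0.0267] [-2.6 10.6  2.3] [ 2.24  0.64 -0.19] w 0.029577800832519572 13.625
```

View pics/w13.png

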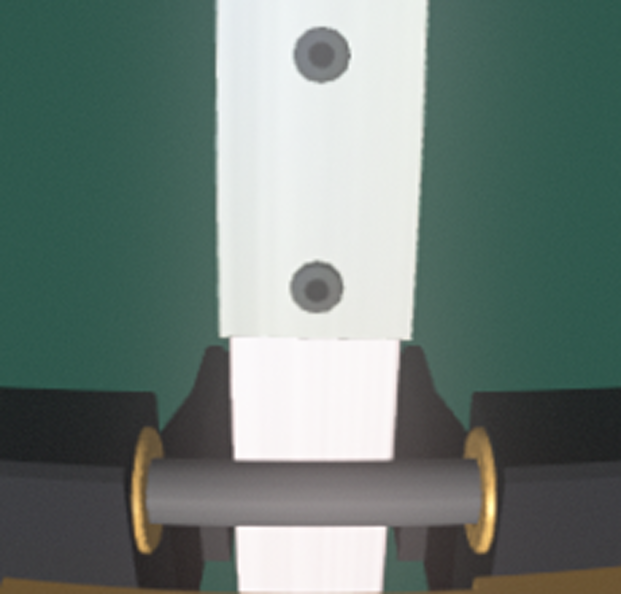

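Call:
arm_command(deltas=[0,0,-0.0005,0,0,0,0,0,-0.001,0,0,0,0,0,-0.0015,0,0,0,0,0,-0.002,0,0,0])

```text
time: 14.12
ee_pos: [0.6261, -0.0411, 0.0267]
eef_rot: [-0.706, -0.002, 0.002, 0.709]
ft_force: [-3.7, 11.9, 3.0]
width: 0.0299
```

```bash
python3 d.py w14
```

```text
[ 0.6261 -0.0411  0.0267] [-2.5 10.8  2.7] [ 2.27  0.6  -0.18] w 0.02989945277482424 14.175
```

View pics/w14.png

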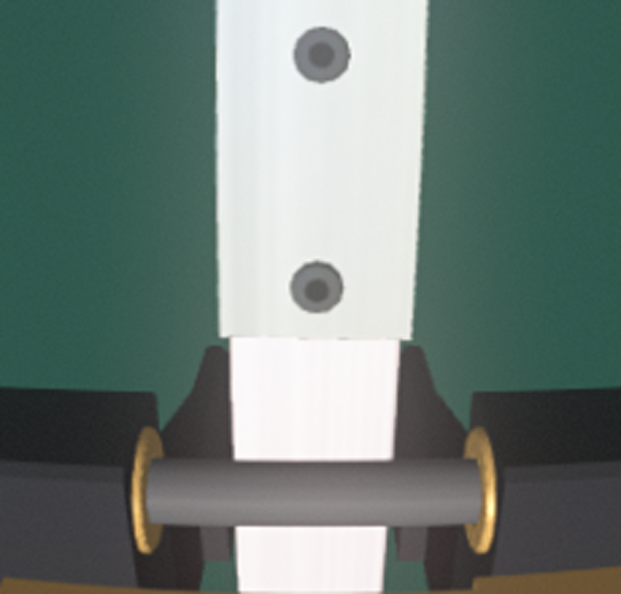

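Call:
arm_command(deltas=[0,0,-0.0005,0,0,0,0,0,-0.001,0,0,0,0,0,-0.0015,0,0,0])

```text
time: 14.55
ee_pos: [0.626, -0.0427, 0.0267]
eef_rot: [-0.706, -0.002, 0.002, 0.709]
ft_force: [-2.8, 11.5, 2.8]
width: 0.0299
```

```bash
python3 d.py w15
```

```text
[ 0.626  -0.0427  0.0267] [-3.4  9.6  3. ] [ 2.25  0.71 -0.2 ] w 0.02969652721806895 14.6
```

View pics/w15.png

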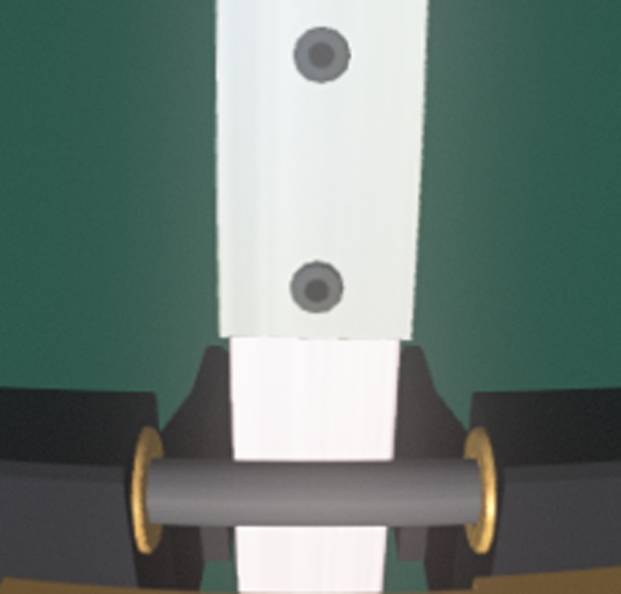

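Call:
arm_command(deltas=[0,0,-0.0005,0,0,0,0,0,-0.001,0,0,0])

```text
time: 14.85
ee_pos: [0.626, -0.0436, 0.0267]
eef_rot: [-0.706, -0.002, 0.002, 0.709]
ft_force: [-3.9, 11.2, 2.7]
width: 0.0301
```

```bash
python3 d.py w16
```

```text
[ 0.626  -0.0436  0.0267] [-3.1 10.6  2.2] [ 2.33  0.74 -0.18] w 0.03004969277068647 14.9
```

View pics/w16.png

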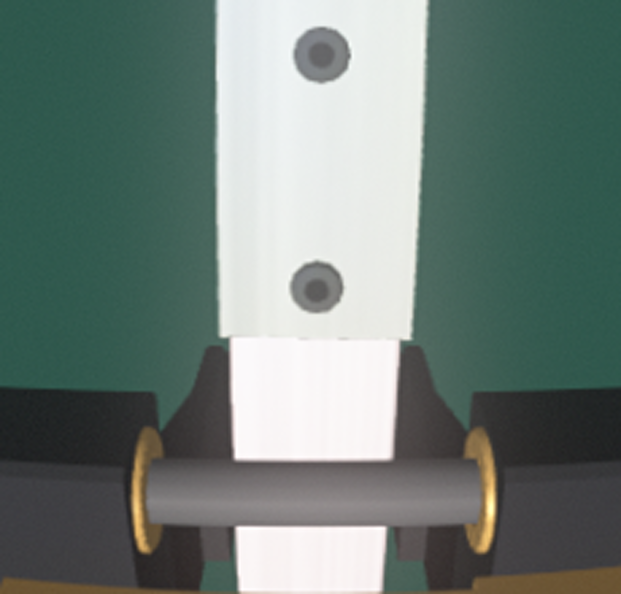

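Call:
arm_command(deltas=[0,0,-0.0005,0,0,0,0,0,-0.001,0,0,0])

```text
time: 15.15
ee_pos: [0.626, -0.0447, 0.0267]
eef_rot: [-0.706, -0.002, 0.002, 0.709]
ft_force: [-3.2, 11.6, 2.5]
width: 0.03
```

```bash
python3 d.py w17
cat > df.py <<'E'
import cv2,sys,numpy as np
a=cv2.imread('pics/%s.png'%sys.argv[1]).astype(int);b=cv2.imread('pics/%s.png'%sys.argv[2]).astype(int)
d=cv2.blur(np.abs(a-b).max(2).astype(np.float32),(7,7)); 
for n,c in [('L',slice(150,212)),('R',slice(435,500))]:
    q=d[0:330,c]; i=np.unravel_index(q.argmax(),q.shape); print(n,q.max(),i[0],i[1]+c.start)
E
python3 df.py w16 w17
```

```text
[ 0.626  -0.0447  0.0267] [-3.2  9.9  2.7] [ 2.21  0.74 -0.22] w 0.02969615428575288 15.2
L 2.6530612 46 211
R 2.510204 268 465
```

Call:
arm_command(deltas=[0,0,-0.0005,0,0,0,0,0,-0.001,0,0,0])

```text
time: 15.45
ee_pos: [0.626, -0.046, 0.0267]
eef_rot: [-0.706, -0.002, 0.002, 0.709]
ft_force: [-3.3, 9.2, 2.7]
width: 0.0299
```

```bash
python3 d.py w18; python3 df.py w16 w18
```

```text
[ 0.626  -0.046   0.0267] [-2.9  8.9  2.6] [ 1.96  0.7  -0.13] w 0.029944242744858116 15.5
L 6.102041 48 211
R 2.2857144 191 438
```

Call:
arm_command(deltas=[0,0,-0.0005,0,0,0,0,0,-0.001,0,0,0])

```text
time: 15.75
ee_pos: [0.626, -0.0478, 0.0267]
eef_rot: [-0.706, -0.001, 0.002, 0.708]
ft_force: [-2.9, 6.7, 2.0]
width: 0.0303
```

```bash
python3 d.py w19; python3 df.py w16 w19
```

```text
[ 0.626  -0.0478  0.0267] [-2.4  4.5  2.3] [ 0.96  0.63 -0.2 ] w 0.029940096609802007 15.8
L 7.5102043 59 211
R 2.367347 324 452
```

Force dropped to 4.5 N, with something on the left edge. Time to look.

View pics/w19.png

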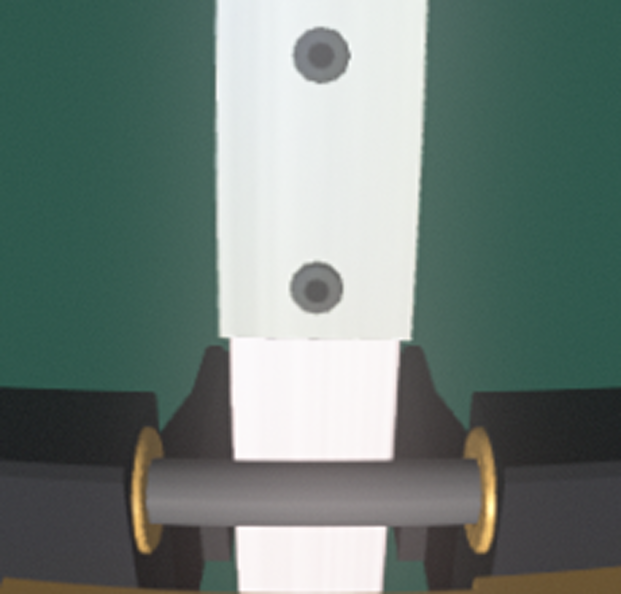

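Call:
arm_command(deltas=[0,0,-0.0004,0,0,0,0,0,-0.0008,0,0,0])

```text
time: 16.05
ee_pos: [0.626, -0.0495, 0.0267]
eef_rot: [-0.706, -0.001, 0.002, 0.708]
ft_force: [-3.2, 6.6, 2.3]
width: 0.0298
```

```bash
python3 d.py w20; python3 df.py w16 w20; python3 -c "
from h import *
T=tool();p=r.camera('wrist')
for y in (.006,.009):
  for x in (.6045,.6105,.6425,.6485):
    q=proj(p,(x,y,.046),T);print(x,y,((q-[100,140])*2.7).round(0))"
```

```text
[ 0.626  -0.0495  0.0267] [-3.   6.   1.8] [ 1.3   0.66 -0.12] w 0.029618257288774624 16.1
L 145.67346 164 210
R 13.979591 163 435
0.6045 0.006 [160. 194.]
0.6105 0.006 [159. 227.]
0.6425 0.006 [160. 404.]
0.6485 0.006 [161. 437.]
0.6045 0.009 [143. 193.]
0.6105 0.009 [143. 226.]
0.6425 0.009 [144. 404.]
0.6485 0.009 [144. 437.]
```

View pics/w20.png

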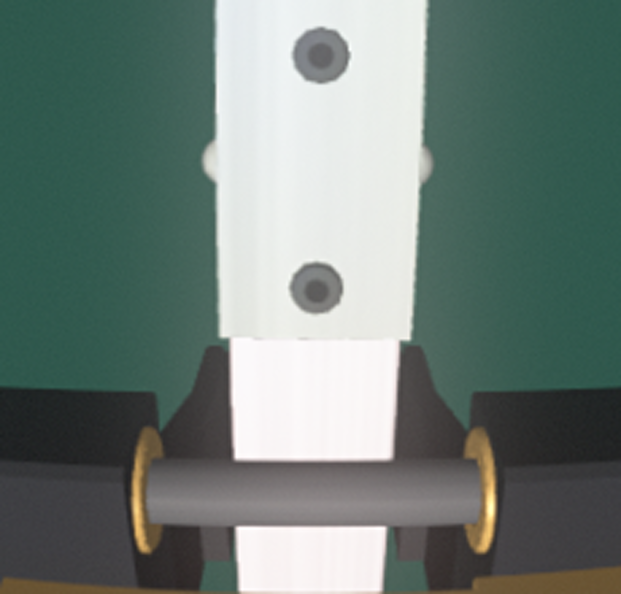

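Both buttons are out through the clip, at row 161, columns 204 and 432 (about 41–42 mm over the tips). I'll relax the pull and check.

Call:
arm_command(deltas=[0.0002,0,0.0006,0,0,0,0.0003,0,0.0012,0,0,0])

```text
time: 16.4
ee_pos: [0.626, -0.0494, 0.0267]
eef_rot: [-0.707, -0.001, 0.002, 0.707]
ft_force: [-3.5, 2.1, 2.7]
width: 0.0302
```

```bash
python3 d.py w21
python3 - <<'E'
import cv2
a=cv2.imread('pics/w21.png')[110:210,170:470]; cv2.imwrite('pics/w21c.png',cv2.resize(a,None,fx=2.6,fy=2.6))
E
```

```text
[ 0.626  -0.0494  0.0267] [-5.   3.8  2.3] [ 0.74  0.91 -0.12] w 0.029685639485092966 16.45
```

View pics/w21c.png

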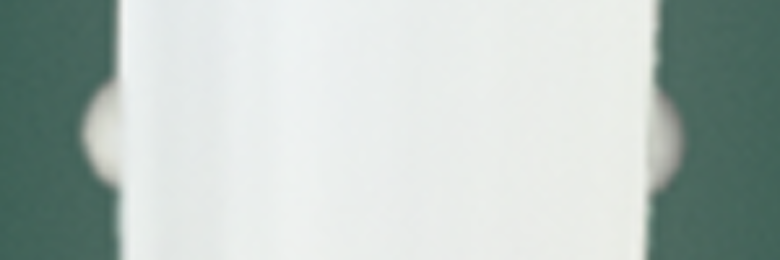

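Tip distance is 231.5 px against 232 expected for 42 mm, so both are fully out. Opening and rising now.

Call:
arm_command(deltas=[-0.0004,0,0.001,0,0,0,-0.0004,0,0.001,0,0,0,-0.0004,0,0.001,0,0,0,-0.0004,0,0.001,0,0,0], hand=1)

```text
time: 16.95
ee_pos: [0.6262, -0.0495, 0.027]
eef_rot: [0.707, 0.001, -0.001, -0.707]
ft_force: [-0.2, -0.4, -0.7]
width: 0.062
```

Call:
arm_command(deltas=[0,-0.03,0,0,0,0,0,-0.09,0,0,0,0,0,-0.15,0.01,0,0,0,0,-0.2,0.03,0,0,0,0,-0.22,0.05,0,0,0,0,-0.22,0.06,0,0,0,0,-0.22,0.06,0,0,0])

```text
time: 17.82
ee_pos: [0.6254, 0.0113, 0.2456]
eef_rot: [0.707, 0.001, -0.002, -0.707]
ft_force: [-0.2, 0.5, -0.2]
width: 0.0869
```

```bash
cat > e.py <<'E'
from h import *
T=tool();p=r.camera('wrist');save('w22',p['image']);ps=r.camera('scene');save('sc22',ps['image']);pd=r.camera('side');save('sd22',pd['image'])
np.save('T22.npy',T)
print(T.round(4),r.read_state()['time'])
for y in (-.17,-.16,-.15,.11,.12,.13): print(y,proj(p,(.6265,y,.113),T).round(1),proj(ps,(.6265,y,.113)).round(1),proj(pd,(.6265,y,.113)).round(1))
save('w22c',cv2.resize(p['image'][20:270,170:350],None,fx=2.4,fy=2.4,interpolation=cv2.INTER_CUBIC))
save('sd22c',cv2.resize(pd['image'][130:250,200:350],None,fx=5,fy=5,interpolation=cv2.INTER_CUBIC))
E
python3 e.py
```

```text
[[ 1.000e+00 -1.700e-03 -4.100e-03  6.254e-01]
 [ 4.100e-03 -1.000e-04  1.000e+00  1.130e-02]
 [-1.700e-03 -1.000e+00 -1.000e-04  2.456e-01]
 [ 0.000e+00  0.000e+00  0.000e+00  1.000e+00]] 17.975
-0.17 [321.5 256.1] [237.2 310.8] [128.  233.6]
-0.16 [315.8 256.1] [234.5 308. ] [130.3 234.2]
-0.15 [309.9 256.1] [231.9 305.2] [132.6 234.8]
0.11 [ 87.4 257.2] [174.7 244. ] [200.6 252.7]
0.12 [ 77.4 257.2] [172.8 242. ] [203.6 253.5]
0.13 [ 67.4 257.2] [171. 240.] [206.6 254.3]
```

View pics/w22c.png

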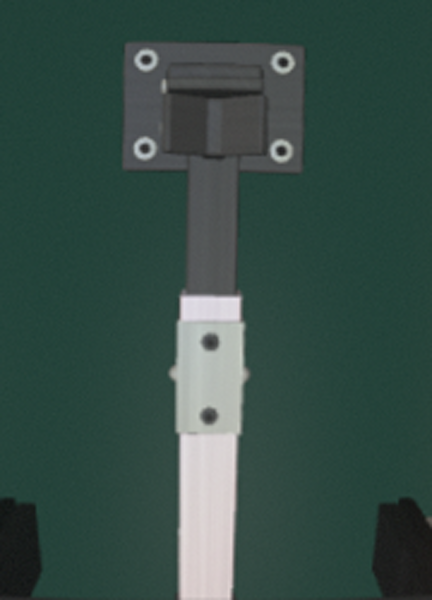

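View pics/sd22c.png

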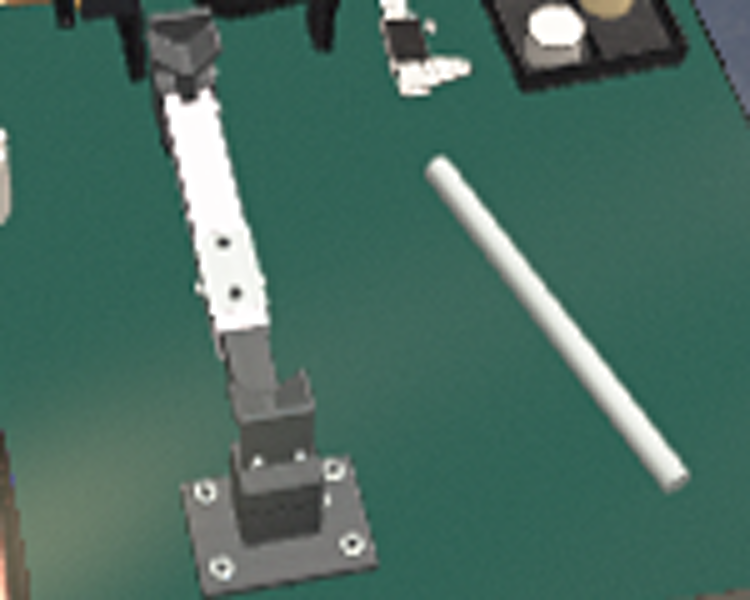

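View pics/sc22.png

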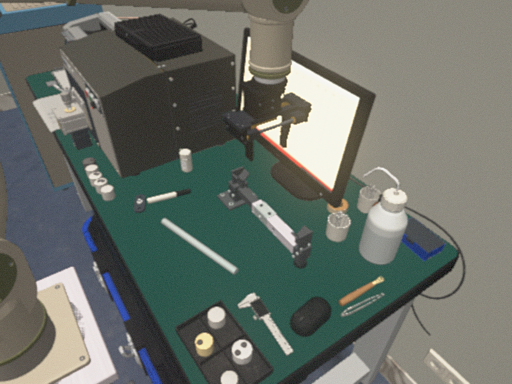

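Run:
```python
from h import *
T=np.load('T22.npy'); p=r.camera('wrist'); pd=r.camera('side')
C=lambda x,y:(20+y/2.4-.3,170+x/2.4-.3)
for n,c,z in [('b1',(146,60),.008),('b2',(283,62),.008),('b3',(145,148),.008),('b4',(281,150),.008),('s1',(210,342),.063),('s2',(209,416),.063),('vfL',(163,153),.108),('vfR',(267,155),.108),('stopL',(168,66),.113),('stopR',(264,68),.113),('apex f',(211,155),.088),('tubeL',(179,590),.061),('tubeR',(232,590),.061),('btnL',(170,374),.046),('btnR',(249,374),.046)]:
    print(n,onz(p,C(*c),z,T).round(4))
# bar from wrist full pic
D=lambda x,y:(130+y/5-.4,200+x/5-.4)
print('bar',onz(pd,D(437,163),.009),onz(pd,D(676,480),.009))
save('w22f',p['image'])
```

```text
b1 [0.5916 0.1748 0.008 ]
b2 [0.6667 0.1742 0.008 ]
b3 [0.5911 0.1244 0.008 ]
b4 [0.6658 0.1237 0.008 ]
s1 [0.627  0.0255 0.063 ]
s2 [ 0.6267 -0.0125  0.063 ]
vfL [0.6072 0.1144 0.108 ]
vfR [0.65   0.1138 0.108 ]
stopL [0.6095 0.1506 0.113 ]
stopR [0.6482 0.15   0.113 ]
apex f [0.627  0.1148 0.088 ]
tubeL [ 0.6104 -0.1153  0.061 ]
tubeR [ 0.6401 -0.1151  0.061 ]
btnL [0.6064 0.0051 0.046 ]
btnR [0.6475 0.0052 0.046 ]
bar [ 0.47174178 -0.08750978  0.009     ] [0.39977395 0.17207024 0.009     ]
```

View pics/w22f.png

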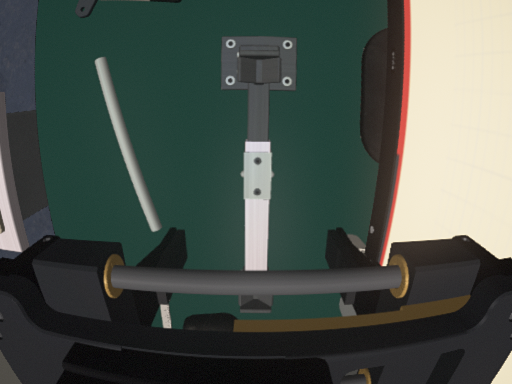

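Run:
```python
from h import *
T=np.load('T22.npy'); p=r.camera('wrist')
a=onz(p,(61,100.5),.009,T);b=onz(p,(229,156.5),.009,T);print(a,b,(a+b)/2,np.linalg.norm(a-b),np.degrees(np.arctan2(a[0]-b[0],a[1]-b[1])))
print(plan((.4355,.0425,.12),15.5))
```

```text
[0.40169593 0.16888628 0.009     ] [ 0.4745031  -0.08687934  0.009     ] [0.43809951 0.04100347 0.009     ] 0.2659265624028273 -15.889725904087316
[-1.9000e-01  1.2660e-01  3.3000e-02  1.4000e-02 -1.5399e+01 -5.2400e-02]
```

Call:
arm_command(deltas=[-0.05,0,0.01,0,-4,0,-0.1,0.01,0.02,0,-8,0,-0.15,0.04,0.03,0,-12,0,-0.188,0.08,0.033,0,-15.4,0,-0.188,0.12,0.033,0,-15.4,0,-0.188,0.127,0.033,0,-15.4,0,-0.188,0.127,0.033,0,-15.4,0])

```text
time: 19.0
ee_pos: [0.4384, 0.0428, 0.1207]
eef_rot: [0.701, 0.096, -0.095, -0.7]
ft_force: [-0.0, 0.4, -0.5]
width: 0.0869
```

Run:
```python
from h import *
T=tool();p=r.camera('wrist');save('w23',p['image']);np.save('T23.npy',T)
print(T.round(4),r.read_state()['time'])
print(proj(p,(.437,.042,.009),T))
print(plan((.437,.042,.004),15.6))
```

```text
[[ 9.636e-01  2.000e-04 -2.675e-01  4.384e-01]
 [ 2.675e-01 -4.000e-04  9.636e-01  4.280e-02]
 [ 1.000e-04 -1.000e+00 -4.000e-04  1.207e-01]
 [ 0.000e+00  0.000e+00  0.000e+00  1.000e+00]] 19.05
[191.34080028 254.00173519]
[-0.0022  0.1172 -0.0004  0.0198 -0.0817  0.0714]
```

View pics/w23.png

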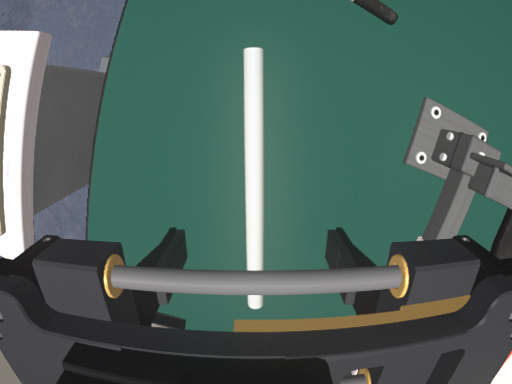

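Run:
```python
from h import *
T=np.load('T23.npy'); p=r.camera('wrist')
a=onz(p,(49,254),.009,T);b=onz(p,(308.5,255.5),.009,T);c=(a+b)/2;print(a,b,c,np.linalg.norm(a-b)); print(T[:3,:3].T@(c-T[:3,3]))
```

```text
[0.40141758 0.17088272 0.009     ] [ 0.47612489 -0.09410685  0.009     ] [0.43877123 0.03838793 0.009     ] 0.2753191922064179
[-0.00087331  0.11169216 -0.00433544]
```

Call:
arm_command(deltas=[-0.001,0.05,-0.002,0,0,0,-0.001,0.09,-0.002,0,0,0,-0.001,0.108,-0.002,0,0,0,-0.001,0.115,-0.002,0,0,0,-0.001,0.1165,-0.002,0,0,0,-0.001,0.1165,-0.002,0,0,0])

```text
time: 19.85
ee_pos: [0.4382, 0.0412, 0.0044]
eef_rot: [-0.7, -0.096, 0.095, 0.701]
ft_force: [0.8, -0.2, -0.0]
width: 0.0871
```

Call:
arm_command(deltas=[0,0,0,0,0,0,0,0,0,0,0,0,0,0,0,0,0,0,0,0,0,0,0,0,0,0,0,0,0,0,0,0,0,0,0,0,0,0,0,0,0,0,0,0,0,0,0,0], hand=0, grip_force=35)

```text
time: 20.85
ee_pos: [0.4374, 0.041, 0.0035]
eef_rot: [-0.701, -0.096, 0.096, 0.701]
ft_force: [-0.0, 1.3, -0.3]
width: 0.0174
```

Call:
arm_command(deltas=[0,0,0,0,0,0,0,0,0,0,0,0,0,0,0,0,0,0])

```text
time: 21.22
ee_pos: [0.4374, 0.041, 0.0035]
eef_rot: [-0.701, -0.096, 0.096, 0.701]
ft_force: [0.6, -0.0, -1.4]
width: 0.0171
```

Run:
```python
from h import *
T=tool();s=r.read_state();print(T.round(4),s['time'],s['ft_force'],s['width'])
p=r.camera('wrist');save('w24',p['image'])
```

```text
[[ 9.633e-01  0.000e+00 -2.683e-01  4.374e-01]
 [ 2.683e-01  1.000e-04  9.633e-01  4.100e-02]
 [ 1.000e-04 -1.000e+00  0.000e+00  3.500e-03]
 [ 0.000e+00  0.000e+00  0.000e+00  1.000e+00]] 21.225 [ 0.55745558 -0.01633118 -1.3703695 ] 0.017067071143050686
```

View pics/w24.png

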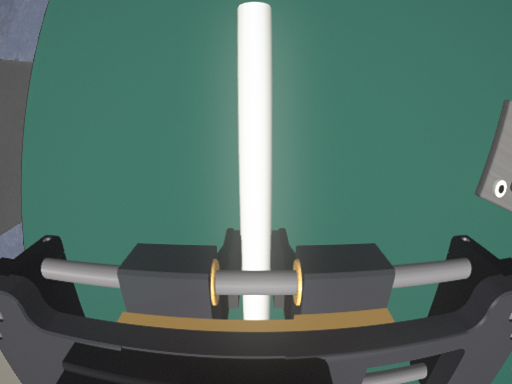

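Call:
arm_command(deltas=[0,-0.005,0,0,0,0,0,-0.02,0,0,0,0,0,-0.05,0,0,0,0,0,-0.09,0,0,0,0,0,-0.14,0,0,0,0,0,-0.16,0,0,0,0,0,-0.16,0,0,0,0])

```text
time: 22.15
ee_pos: [0.4382, 0.041, 0.1653]
eef_rot: [-0.7, -0.097, 0.094, 0.701]
ft_force: [0.2, 0.7, -5.7]
width: 0.0169
```

Run:
```python
from h import *
T=tool();s=r.read_state();print(T.round(4),s['time'],s['ft_force'],s['width'])
p=r.camera('wrist');save('w25',p['image']);pd=r.camera('side');save('sd25',pd['image']);ps=r.camera('scene');save('sc25',ps['image'])
np.save('T25.npy',T)
for d in (-.135,0,.135): 
    X=T[:3,3]+np.array([0,0,.0055])+d*T[:3,2]; print(d,X,proj(p,X,T).round(1),proj(pd,X).round(1),proj(ps,X).round(1))
save('sd25c',cv2.resize(pd['image'][120:250,190:350],None,fx=4,fy=4,interpolation=cv2.INTER_CUBIC))
save('sc25c',cv2.resize(ps['image'][110:280,130:330],None,fx=3.5,fy=3.5,interpolation=cv2.INTER_CUBIC))
```

```text
[[ 9.634e-01  3.200e-03 -2.682e-01  4.382e-01]
 [ 2.681e-01  1.800e-03  9.634e-01  4.100e-02]
 [ 3.600e-03 -1.000e+00  9.000e-04  1.653e-01]
 [ 0.000e+00  0.000e+00  0.000e+00  1.000e+00]] 22.15 [ 0.20070624  0.69177405 -5.69079928] 0.016913654825431036
-0.135 [ 0.47436123 -0.08901458  0.17070665] [386.1 255.8] [125.2 289.8] [224.5 235.2]
0 [0.43816069 0.0410412  0.17082298] [248.1 255.7] [156.2 315.2] [197.4 192.2]
0.135 [0.40196016 0.17109699 0.17093931] [  6.7 255.5] [191.5 344.1] [174.1 155.2]
```

View pics/w25.png

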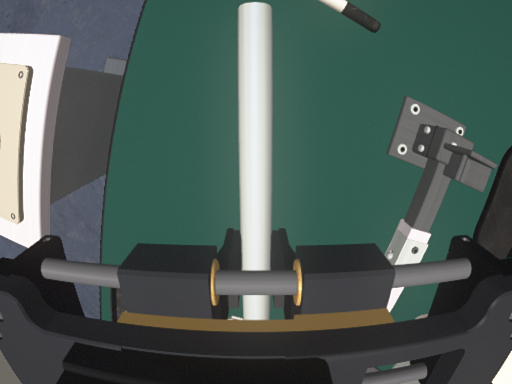

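View pics/sd25c.png

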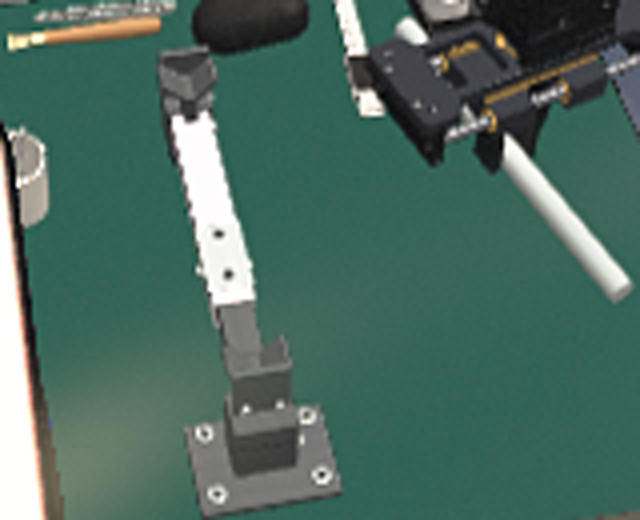

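View pics/sc25c.png

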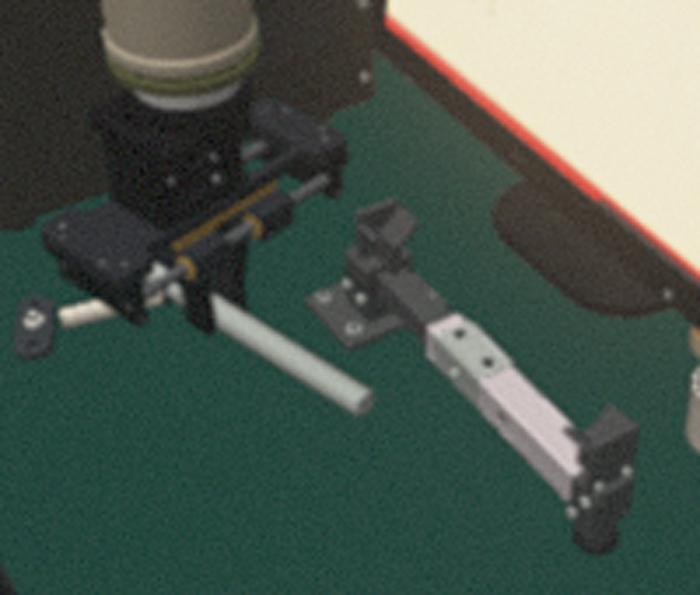

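Run:
```python
from h import *
print(plan((.6265,-.006,.165),-0.5))
```

```text
[ 1.70500e-01 -2.80000e-03 -9.60000e-02  1.64000e-02  1.60601e+01
 -9.92000e-02]
```

Call:
arm_command(deltas=[0.02,0,-0.012,0,2,0,0.05,0,-0.03,0,5,0,0.08,-0.003,-0.047,0,8,0,0.11,-0.003,-0.064,0,11,0,0.14,-0.003,-0.08,0,14,0,0.16,-0.003,-0.092,0,15.6,0,0.1705,-0.003,-0.096,0,16.1,0,0.1705,-0.003,-0.096,0,16.1,0])

```text
time: 23.3
ee_pos: [0.627, -0.0058, 0.1653]
eef_rot: [0.707, -0.004, 0.003, -0.707]
ft_force: [-0.7, 0.5, -5.3]
width: 0.0166
```

```bash
cat > f.py <<'E'
import sys
from h import *
n=sys.argv[1]
T=tool();s=r.read_state();print(T.round(4),s['time'],s['ft_force'],s['width'])
p=r.camera('wrist');save('w'+n,p['image']);pd=r.camera('side');ps=r.camera('scene')
for d in (-.135,0,.135): 
    X=T[:3,3]+np.array([0,0,.0055])+d*T[:3,2]; print(d,X,proj(p,X,T).round(1),((proj(pd,X)-[120,200])*4)[::-1].round(1),((proj(ps,X)-[110,190])*4)[::-1].round(1))
save('sd%sc'%n,cv2.resize(pd['image'][110:250,200:330],None,fx=4,fy=4,interpolation=cv2.INTER_CUBIC))
save('sc%sc'%n,cv2.resize(ps['image'][110:260,190:350],None,fx=4,fy=4,interpolation=cv2.INTER_CUBIC))
print(plan((.6265,-.006,.1),-.5))
E
python3 f.py 26
```

```text
[[ 1.000e+00 -1.900e-03  9.100e-03  6.270e-01]
 [-9.100e-03 -7.000e-04  1.000e+00 -5.800e-03]
 [-1.900e-03 -1.000e+00 -8.000e-04  1.653e-01]
 [ 0.000e+00  0.000e+00  0.000e+00  1.000e+00]] 23.3 [-0.74475024  0.47426211 -5.34284853] 0.01662128977309218
-0.135 [ 0.62576252 -0.14075001  0.17094271] [386.1 255.5] [139.8   2.3] [459.4 406.1]
0 [ 0.62699499 -0.00575567  0.17084021] [248.2 255.3] [174.5 137.9] [319. 280.]
0.135 [0.62822747 0.12923866 0.1707377 ] [  6.8 255.1] [214.5 294. ] [201.8 174.8]
[-0.      0.0663 -0.0006 -0.0267  0.0005 -0.0449]
```

View pics/w26.png

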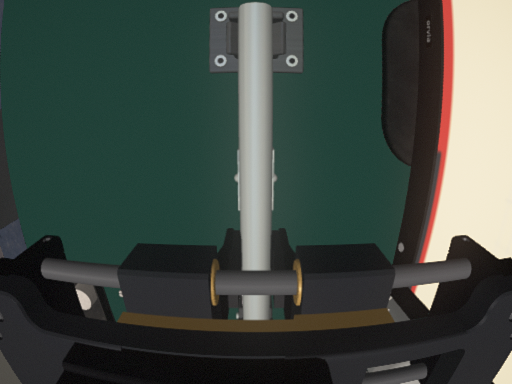

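View pics/sd26c.png

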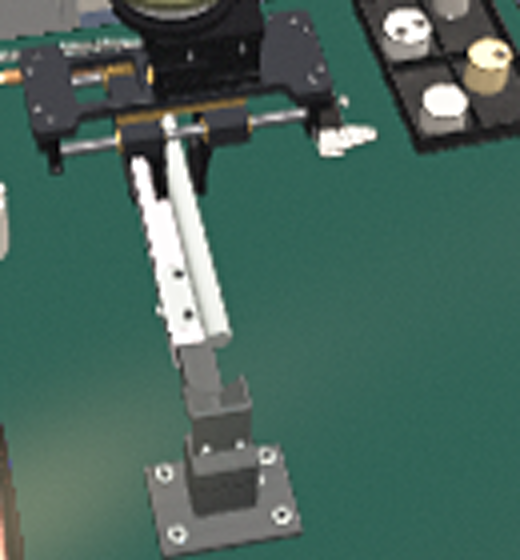

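View pics/sc26c.png

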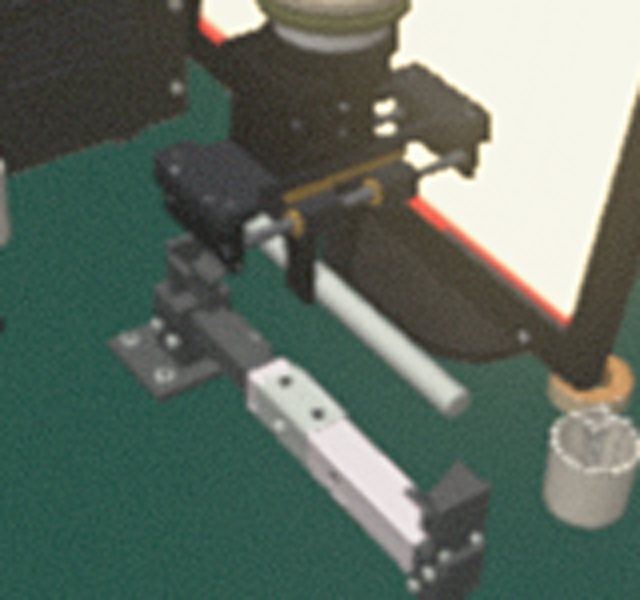

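Call:
arm_command(deltas=[-0.0004,0.015,0,0,0,0,-0.0004,0.03,0,0,0,0,-0.0004,0.043,0,0,0,0,-0.0004,0.05,0,0,0,0,-0.0004,0.055,0,0,0,0,-0.0004,0.055,0,0,0,0])

```text
time: 24.2
ee_pos: [0.627, -0.0058, 0.1113]
eef_rot: [0.707, -0.003, 0.003, -0.707]
ft_force: [-0.4, -0.8, -5.3]
width: 0.0168
```

```bash
python3 f.py 27
```

```text
[[ 1.000e+00 -2.000e-04  9.300e-03  6.270e-01]
 [-9.300e-03 -1.000e-04  1.000e+00 -5.800e-03]
 [-2.000e-04 -1.000e+00 -1.000e-04  1.113e-01]
 [ 0.000e+00  0.000e+00  0.000e+00  1.000e+00]] 24.2 [-0.36779224 -0.80801649 -5.29595799] 0.016849565897810743
-0.135 [ 0.62569868 -0.14077904  0.11684233] [386.1 255.6] [142.3  55.1] [450.1 474. ]
0 [ 0.62695098 -0.00578485  0.11683325] [248.2 255.3] [175.8 189.1] [315.7 346.4]
0.135 [0.62820328 0.12920934 0.11682417] [  6.8 255.1] [214.3 342.6] [202.7 239.3]
[-0.0008  0.012  -0.0002 -0.0095 -0.0362  0.0445]
```

View pics/w27.png

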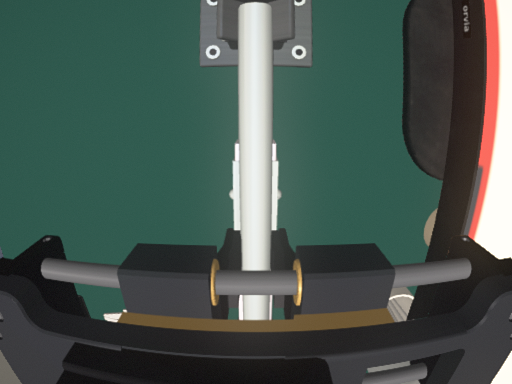

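View pics/sd27c.png

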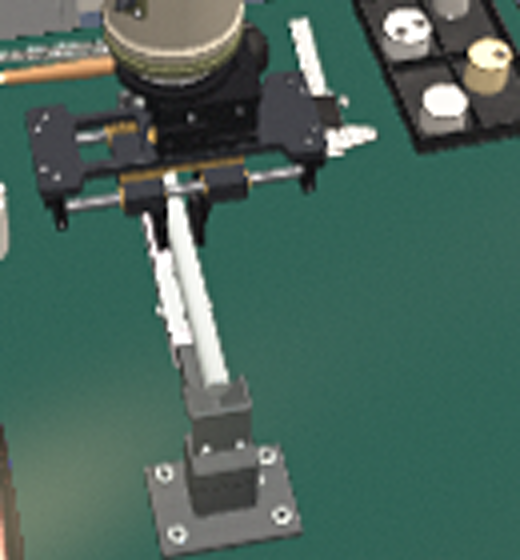

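View pics/sc27c.png

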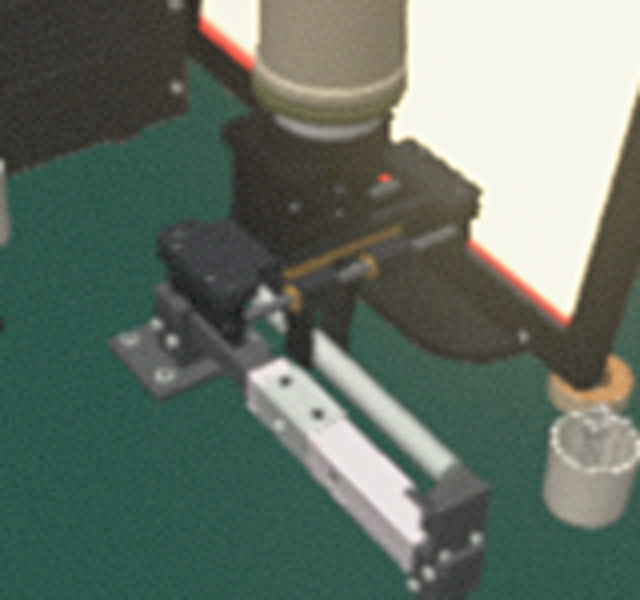

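Call:
arm_command(deltas=[-0.0004,0.003,0,0,0,0,-0.0004,0.006,0,0,0,0,-0.0004,0.009,0,0,0,0,-0.0004,0.012,0,0,0,0,-0.0004,0.0125,0,0,0,0,-0.0004,0.013,0,0,0,0])

```text
time: 25.1
ee_pos: [0.6266, -0.0058, 0.0985]
eef_rot: [-0.707, 0.003, -0.003, 0.707]
ft_force: [0.6, 0.6, -4.6]
width: 0.017
```

```bash
python3 f.py 28
```

```text
[[ 1.000e+00  1.000e-04  9.300e-03  6.266e-01]
 [-9.300e-03  1.000e-04  1.000e+00 -5.800e-03]
 [ 1.000e-04 -1.000e+00  1.000e-04  9.850e-02]
 [ 0.000e+00  0.000e+00  0.000e+00  1.000e+00]] 25.1 [ 0.59922777  0.59441107 -4.62652426] 0.016952896622172326
-0.135 [ 0.62538439 -0.14078124  0.10403375] [386.1 255.6] [143.3  67. ] [447.7 489.5]
0 [ 0.62664635 -0.00578714  0.10404197] [248.2 255.3] [176.6 200.6] [314.5 361.6]
0.135 [0.6279083  0.12920696 0.10405019] [  6.8 255.1] [214.6 353.5] [202.6 254.1]
[-0.0001 -0.0014 -0.0002 -0.0045 -0.0333  0.0081]
```

Bar axis is at 104 mm with no contact yet. I'll creep down.

Call:
arm_command(deltas=[0,0.0005,0,0,0,0,0,0.001,0,0,0,0,0,0.0015,0,0,0,0,0,0.0015,0,0,0,0])

```text
time: 25.75
ee_pos: [0.6265, -0.0058, 0.097]
eef_rot: [-0.707, 0.003, -0.003, 0.707]
ft_force: [1.0, -0.0, -4.8]
width: 0.0172
```

Call:
arm_command(deltas=[0,0.0004,0,0,0,0,0,0.0008,0,0,0,0,0,0.0008,0,0,0,0])

```text
time: 26.12
ee_pos: [0.6266, -0.0057, 0.0962]
eef_rot: [-0.707, 0.003, -0.003, 0.707]
ft_force: [0.1, 0.5, -4.2]
width: 0.0167
```

Call:
arm_command(deltas=[0,0.0004,0,0,0,0,0,0.0006,0,0,0,0,0,0.0006,0,0,0,0])

```text
time: 26.5
ee_pos: [0.6267, -0.0058, 0.0958]
eef_rot: [-0.707, 0.003, -0.003, 0.707]
ft_force: [0.2, 0.4, -2.7]
width: 0.0172
```

Call:
arm_command(deltas=[0,0.0003,0,0,0,0,0,0.0005,0,0,0,0,0,0.0005,0,0,0,0])

```text
time: 26.88
ee_pos: [0.6267, -0.0057, 0.0955]
eef_rot: [-0.707, 0.003, -0.003, 0.707]
ft_force: [-2.2, 0.5, 2.9]
width: 0.0168
```

```bash
python3 f.py 29
```

```text
[[ 1.000e+00  4.000e-04  9.300e-03  6.267e-01]
 [-9.300e-03  2.000e-04  1.000e+00 -5.700e-03]
 [ 4.000e-04 -1.000e+00  2.000e-04  9.550e-02]
 [ 0.000e+00  0.000e+00  0.000e+00  1.000e+00]] 26.875 [-2.2057062   0.5087803   2.85927101] 0.01678058186320302
-0.135 [ 0.62548683 -0.14073833  0.10099723] [386.1 255.6] [143.3  69.8] [447.3 492.9]
0 [ 0.62674084 -0.00574416  0.10102949] [248.2 255.3] [176.5 203.4] [314.4 365. ]
0.135 [0.62799484 0.12925001 0.10106175] [  6.8 255.1] [214.5 356.1] [202.7 257.4]
[-0.0002 -0.0045 -0.0002 -0.0131 -0.0424  0.024 ]
```

View pics/sd29c.png

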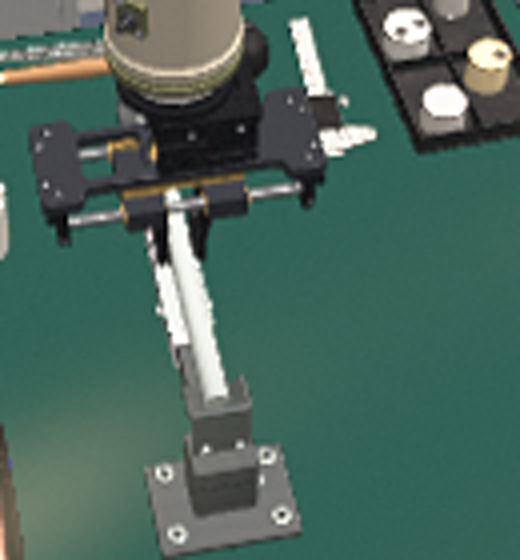

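View pics/sc29c.png

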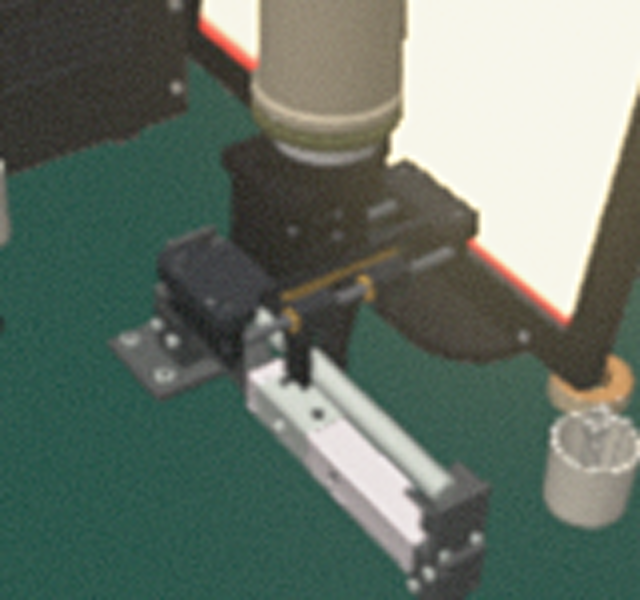

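Bar axis at 101 mm and its weight is taken by the vees. Releasing.

Call:
arm_command(deltas=[-0.0002,-0.0003,0,0,0,0,-0.0002,-0.0003,0,0,0,0,-0.0002,-0.0003,0,0,0,0,-0.0002,-0.0003,0,0,0,0], grip_force=3)

```text
time: 27.52
ee_pos: [0.6264, -0.0058, 0.0953]
eef_rot: [0.707, -0.003, 0.003, -0.707]
ft_force: [-0.0, 0.5, -1.4]
width: 0.0177
```

Call:
arm_command(deltas=[0,0,0,0,0,0,0,0,0,0,0,0,0,0,0,0,0,0,0,0,0,0,0,0,0,0,0,0,0,0], hand=0.6)

```text
time: 28.15
ee_pos: [0.6264, -0.0057, 0.0954]
eef_rot: [-0.707, 0.003, -0.003, 0.707]
ft_force: [-0.6, -0.4, 0.3]
width: 0.0509
```

Call:
arm_command(deltas=[0,-0.01,0,0,0,0,0,-0.04,0,0,0,0,0,-0.08,0,0,0,0,0,-0.13,0.03,0,0,0,0,-0.16,0.06,0,0,0,0,-0.16,0.06,0,0,0,0,-0.16,0.06,0,0,0])

```text
time: 29.02
ee_pos: [0.6267, 0.0534, 0.2552]
eef_rot: [0.707, -0.004, 0.003, -0.707]
ft_force: [0.2, -0.7, -0.1]
width: 0.0524
```

```bash
python3 f.py 30
python3 - <<'E'
import cv2
cv2.imwrite('pics/w30c.png',cv2.resize(cv2.imread('pics/w30.png')[20:320,170:350],None,fx=2,fy=2,interpolation=cv2.INTER_CUBIC))
E
```

```text
[[ 1.000e+00 -4.000e-04  9.900e-03  6.267e-01]
 [-9.900e-03 -4.000e-04  1.000e+00  5.340e-02]
 [-4.000e-04 -1.000e+00 -4.000e-04  2.552e-01]
 [ 0.000e+00  0.000e+00  0.000e+00  1.000e+00]] 29.025 [ 0.20769275 -0.70405844 -0.07121761] 0.05241803657984827
-0.135 [ 0.62533502 -0.08156488  0.26070807] [386.1 255.5] [152.3 -36.7] [404.9 224. ]
0 [0.62667383 0.05342847 0.26065408] [248.2 255.3] [191.4 110.2] [266.3 111.6]
0.135 [0.62801264 0.18842183 0.26060009] [  6.8 255.1] [237.2 281.7] [151.1  18.2]
[ 0.0009  0.1546 -0.0588  0.0347 -0.1335 -0.0819]
```

View pics/w30c.png

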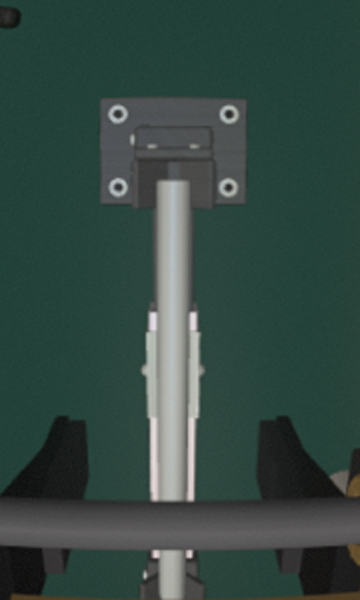

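View pics/sd30c.png

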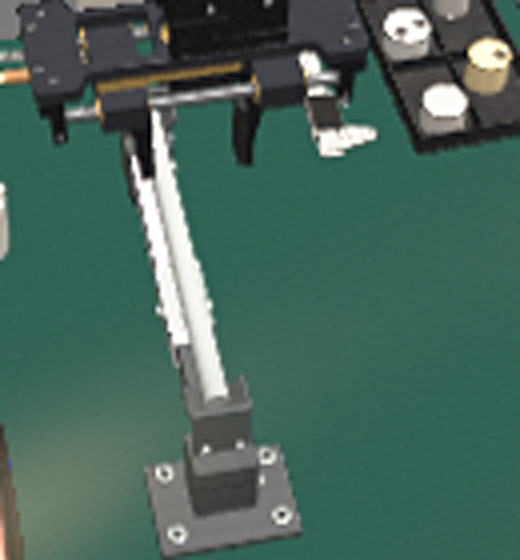

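View pics/sc30c.png

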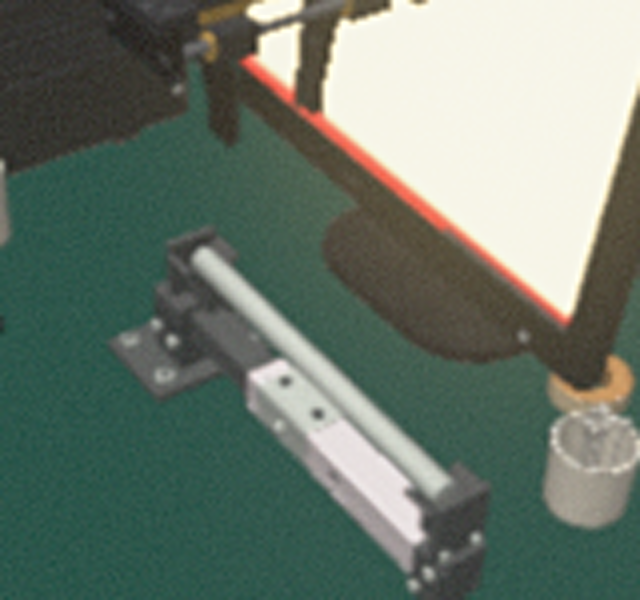

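Call:
arm_command(deltas=[-0.02,0,0.04,0,0,0,-0.05,0,0.08,0,0,0,-0.08,0,0.1,0,0,0,-0.08,0,0.1,0,0,0,-0.08,0,0.1,0,0,0])

```text
time: 29.8
ee_pos: [0.5482, 0.1539, 0.2553]
eef_rot: [0.707, -0.004, 0.004, -0.707]
ft_force: [-0.0, 0.7, 0.3]
width: 0.0522
```

Run:
```python
from h import *
T=tool();p=r.camera('wrist');pd=r.camera('side');ps=r.camera('scene')
print(T[:3,3],r.read_state()['time'],r.read_state()['ft_force'])
for y in (-.14,-.152,.13,.14): print(y,proj(p,(.6265,y,.101),T).round(1))
save('w31',p['image']);save('sd31c',cv2.resize(pd['image'][100:250,190:320],None,fx=4,fy=4,interpolation=cv2.INTER_CUBIC));save('sc31',ps['image'])
a=p['image'][60:340,240:370];save('w31c',cv2.resize(a,None,fx=2.1,fy=2.1,interpolation=cv2.INTER_CUBIC))
```

```text
[0.54819536 0.15385538 0.25525795] 29.95 [-0.8869302   0.4053196   0.41039465]
-0.14 [361.7 307.4]
-0.152 [366.3 306.7]
0.13 [199.6 324.5]
0.14 [191.2 325. ]
```

View pics/w31.png

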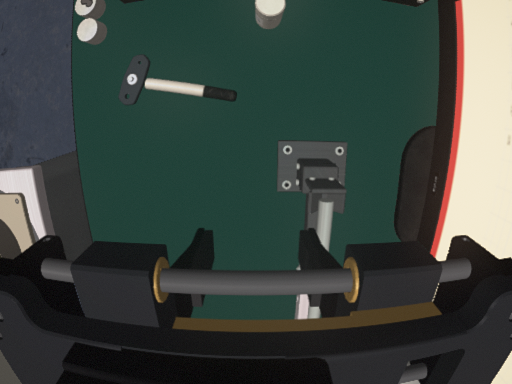

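View pics/sd31c.png

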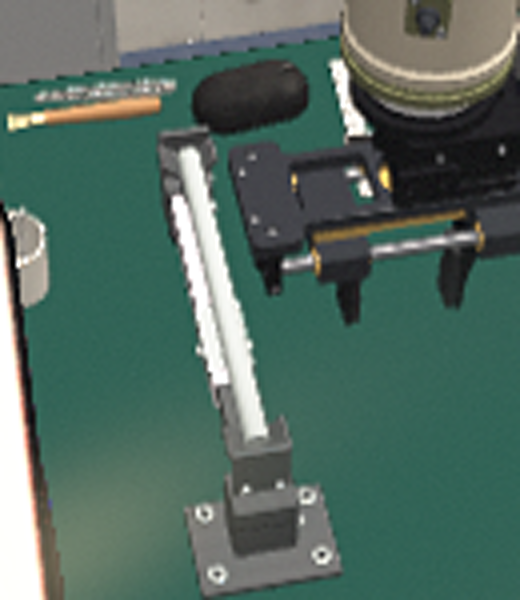

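View pics/sc31.png

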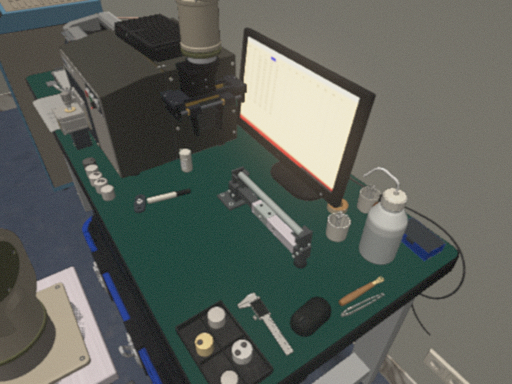

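Run:
```python
from h import *
pd=r.camera('side');ps=r.camera('scene')
D=lambda x,y:(100+y/4-.4,190+x/4-.4)
print('bar top end',onz(pd,D(186,149),.11),'bar far end top',onz(pd,D(257,434),.110),'stop top in/out',onz(pd,D(186,137),.113),onz(pd,D(186,130),.113))
save('sc31c',cv2.resize(ps['image'][150:270,215:325],None,fx=5,fy=5,interpolation=cv2.INTER_CUBIC))
save('sd31d',cv2.resize(pd['image'][125:155,220:260],None,fx=16,fy=16,interpolation=cv2.INTER_CUBIC))
```

```text
bar top end [ 0.62552057 -0.13436811  0.11      ] bar far end top [0.62810254 0.13241759 0.11      ] stop top in/out [ 0.62363075 -0.14386417  0.113     ] [ 0.62225116 -0.15116705  0.113     ]
```

View pics/sc31c.png

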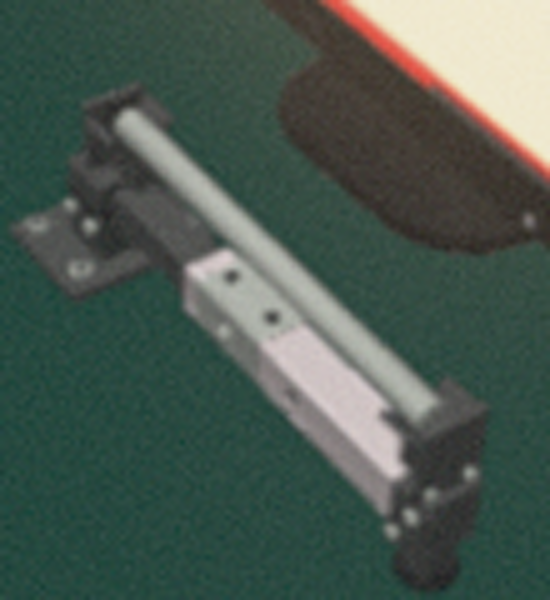

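View pics/sd31d.png

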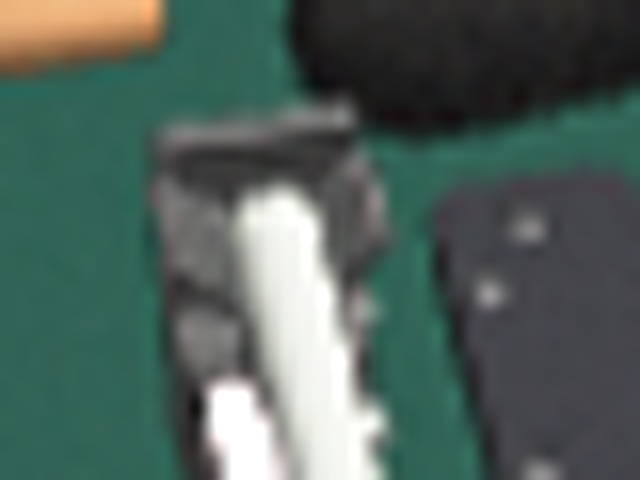

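```bash
python3 -c "
from bench import r
s=r.read_state();print(s['time'],s['ft_force'],s['joint_vel'].round(3));print(r.close_job())"
```

```text
30.05 [ 0.68356063 -0.85103738 -0.04962636] [-0.003 -0.002 -0.004  0.     0.     0.001 -0.001]
the job is handed in; nothing more can be done
None
```

The bar rest is set to the clip hole and the bar lies in both vees. I handed the job in at about 30 s; `close_job` reports no verdict.

**Tube:** I pinched both buttons flush and drew the tube out about 57 mm, until both buttons sprang through the clip's holes. The pull stayed at about 13 N or less. Measured over the tips with the wrist camera, they stood 42 mm apart, so both are fully out.

**Bar:** I set the bar in the vees and let go once its weight was off the gripper:
- **Height:** its axis was at about 101 mm when I let go.
- **Alignment:** it lies 0.55° from the world y axis, close to the rest's own roughly 0.5–0.8° yaw.
- **Gaps:** about 10 mm is left to each stop, though the bar ends and stops were read to only a few millimetres.

**Robot and bystanders:** The arm is clear of everything, with the force reading near zero. The bystanders looked unmoved in the last scene picture; I did not measure them.

**Disagreement:** the wrist and fixed cameras differed by about 4 mm on where the buttons lie along the tube. I worked to a value between them, and both the pad width and the room at the stops covered the difference.

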